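Pair the porcelain pots with their lids and pack them

ROBOT

A 7-joint arm with a two-finger parallel gripper is mounted at the origin on a cart in front of the work surface, level with it; the furniture and walls round the work are solid. World frame = base frame: x ahead of the robot, y to its left, z up, the work surface at z = 0. Lengths are in mm, angles in rad, forces in N, time in s.
With the tool pointing down it reaches from about 400 to 925 mm from the base axis. Payload 5.6 kg.
Tool frame: the origin (TCP) lies at the very end of the fingers, on their centre line; the grasp point (between the pads) lies grip_depth behind it (grip_depth is the distance from the TCP to the grasp point, in mm); y points along the fingers, z is the direction in which the jaws open and shut, and the axes are right-handed (so a half turn about y gives the same grasp; the last joint's range is limited). The gripper opens to 85 mm and grips with 20 to 120 N. Pads are 22 mm wide; open, the fingers measure 114 mm over their backs; the gripper's body (76 mm by 85 mm) begins 54 mm behind the grasp point. The pads swing forward as they close: fully open they stand 13 mm farther back than shut.
Start: joints at [-1.219, 0.468, -0.012, 1.603, 0.006, 1.071, -0.056], TCP at [250.045, 599.988, 231.29] pointing down, gripper open.
Joint ranges: [-2.53, 2.53], [-0.31, 2.02], [-1.57, 1.55], [0.28, 2.44], [-1.29, 4.43], [0.15, 1.84], [-2.92, 2.92]. Speed limits (rad/s): [2.57, 2.57, 3.14, 3.14, 3.14, 3.14, 3.14].

INTERFACE

Orientations are given as a rotation vector (axis times angle).
In Python, from bench import * gives the robot as it stands.
- The arm moves only by the shell command python3 -m creep 'ROWS' [FORCE]. ROWS is JSON, a list of rows, each a list of 7 numbers: the shift along the tool's x, y, z in cm, then the turn, a rotation vector about the tool's x, y, z in degrees, then the closure, from 0 (fully open) to 1 (shut). In form: [[dx, dy, dz, rx, ry, rz, gripper], ...]. A call has 1 to 12 rows; each row is the pose to reach, as a shift and turn from the pose commanded when the call began, along the tool's axes at that moment; what a row does not reach only later rows make up. A row lasts 1/12 s, in which the tool goes at most 41.7 mm and 7.16 degrees, less where a joint would pass 70% of its speed; a pose out of reach is approached as far as the arm can. A call with a gripper value outside its range is refused whole. The fingers move at their own pace and stop on an object; FORCE is the grip in N (left out, the last holds). Time passes only in rows, so rows that repeat a pose let the fingers close. It gives the time, the measured TCP pose, the force and the opening at its end, in the units of the state.
- state(): the state, without advancing time (a new reading comes with each control period).
- get_image(name): name is "scene" or "top"; returns the picture (384x512x3 uint8, red, green, blue); there is no depth.
- camera_params(name): a dict with "fx", "fy", "cx", "cy" (pixels), "rvec" (rotation vector, rad) and "tvec" (3), from world to camera coordinates, as OpenCV has them. Camera axes: x right, y down, z forward; pixel columns grow to the right and rows downward; lengths in mm; the calibration is good to about 2 mm. A picture is of the moment at which its call begins. camera_params takes no time and is no camera call.
- sign_off(): hands the job in, once; it reports no verdict.
The state is a dict: "clock": time; "joints": joint angles; "qd": joint speeds; "effort": joint torques, N m; "position": TCP position; "orientation": TCP orientation; "force": force on the tool from outside, world axes, zero at the start; "ft_torque": the same for the moment, N m; "width": opening from 0.0 (shut) to 1.0 (fully open).
Only numpy, scipy, OpenCV 4.12 (cv2) and the standard library are available. Lean on these libraries where they do the work, as an engineer would, in place of code of your own. Each camera call takes 0.05 s, during which the arm holds its last target. There are 200 camera calls.

TASK

Fold up the four walls of the carton, then pack every porcelain pot upright inside it, each closed with the lid of its own glaze colour, seated properly; lids without a pot are spare and not needed. The porcelain is fragile: never squeeze a pot or lid with more than about 50 N, and do not disturb the dropper bottle and the glass flask.

Things in the scene. Friction and masses are not known exactly. Their poses are not given: they have to be found in the camera images.
- carton: tray-carton blank of brown cardboard, its floor (150 mm along its own x, 230 mm along its own y, 4 mm thick) taped down flat to the table; origin at the centre of the floor's underside, x away from the robot, y to the left, z up. Four creased walls, 50 mm high and 3 mm thick, are hinged along its edges and lean outward, half open.
- wall_near (a joint): angle of the carton's near wall (its own -x side; crease 75 mm from the carton's centre, 2.5 mm above the table; 222 mm long, 50 mm high): 0 flat outward, 1.57 upright, stop at 1.6. The stiff crease stays where it is left and takes about 1 N at the edge; push the free edge from outside with closed fingers, inward and up along its arc (level pushes may jam).
- wall_far (a joint): angle of the carton's far wall (its own +x side; crease 75 mm from the carton's centre, 2.5 mm above the table; 222 mm long, 50 mm high): 0 flat outward, 1.57 upright, stop at 1.6. The stiff crease stays where it is left and takes about 1 N at the edge; push the free edge from outside with closed fingers, inward and up along its arc (level pushes may jam).
- wall_left (a joint): angle of the carton's left wall (its own +y side; crease 115 mm from the carton's centre, 2.5 mm above the table; 142 mm long, 50 mm high): 0 flat outward, 1.57 upright, stop at 1.6. The stiff crease stays where it is left and takes about 1 N at the edge; push the free edge from outside with closed fingers, inward and up along its arc (level pushes may jam).
- wall_right (a joint): angle of the carton's right wall (its own -y side; crease 115 mm from the carton's centre, 2.5 mm above the table; 142 mm long, 50 mm high): 0 flat outward, 1.57 upright, stop at 1.6. The stiff crease stays where it is left and takes about 1 N at the edge; push the free edge from outside with closed fingers, inward and up along its arc (level pushes may jam).
- edge_near (a point): middle of the outer (free, upper) edge of the carton's near wall, 50 mm from its crease
- edge_far (a point): middle of the outer (free, upper) edge of the carton's far wall, 50 mm from its crease
- edge_left (a point): middle of the outer (free, upper) edge of the carton's left wall, 50 mm from its crease
- edge_right (a point): middle of the outer (free, upper) edge of the carton's right wall, 50 mm from its crease
- pot_blue: round open porcelain pot, glazed blue, with a thin white foot: 56 mm outside diameter, 38 mm high, wall 4 mm (mouth 48 mm across), 0.12 kg, fragile: at most 50 N grip. Origin at the centre of its underside, z up. May be absent.
- pot_green: round open porcelain pot, glazed green, with a thin white foot: 56 mm outside diameter, 38 mm high, wall 4 mm (mouth 48 mm across), 0.12 kg, fragile: at most 50 N grip. Origin at the centre of its underside, z up. May be absent.
- pot_yellow: round open porcelain pot, glazed yellow, with a thin white foot: 56 mm outside diameter, 38 mm high, wall 4 mm (mouth 48 mm across), 0.12 kg, fragile: at most 50 N grip. Origin at the centre of its underside, z up. May be absent.
- pot_red: round open porcelain pot, glazed red, with a thin white foot: 56 mm outside diameter, 38 mm high, wall 4 mm (mouth 48 mm across), 0.12 kg, fragile: at most 50 N grip. Origin at the centre of its underside, z up. May be absent.
- lid_blue: porcelain lid, glazed blue, 58 mm across, 0.05 kg, fragile: at most 50 N grip. Origin at the centre of its underside, z up; upward from there: white boss 42 mm across (0 to 5 mm), blue disc (5 to 10 mm), round blue knob 18 mm across (10 to 32 mm; brass collar at its foot). Seated, the boss lies in the pot's mouth and the origin is 33 mm above the pot's.
- lid_green: porcelain lid, glazed green, 58 mm across, 0.05 kg, fragile: at most 50 N grip. Origin at the centre of its underside, z up; upward from there: white boss 42 mm across (0 to 5 mm), green disc (5 to 10 mm), round green knob 18 mm across (10 to 32 mm; brass collar at its foot). Seated, the boss lies in the pot's mouth and the origin is 33 mm above the pot's.
- lid_yellow: porcelain lid, glazed yellow, 58 mm across, 0.05 kg, fragile: at most 50 N grip. Origin at the centre of its underside, z up; upward from there: white boss 42 mm across (0 to 5 mm), yellow disc (5 to 10 mm), round yellow knob 18 mm across (10 to 32 mm; brass collar at its foot). Seated, the boss lies in the pot's mouth and the origin is 33 mm above the pot's.
- lid_red: porcelain lid, glazed red, 58 mm across, 0.05 kg, fragile: at most 50 N grip. Origin at the centre of its underside, z up; upward from there: white boss 42 mm across (0 to 5 mm), red disc (5 to 10 mm), round red knob 18 mm across (10 to 32 mm; brass collar at its foot). Seated, the boss lies in the pot's mouth and the origin is 33 mm above the pot's.
- dropper: soft dropper bottle with yellow contents, 37 mm across, 70 mm high, a bystander beyond the carton; origin at the centre of its underside
- flask: small clear glass flask, 41 mm across, 66 mm high, a bystander beyond the carton; origin at the centre of its underside

How it is judged (in metres and radians):
On the way:
1. all four walls of the carton stand upright (within 10 degrees) (value of joint each of wall_near, wall_far, wall_left, wall_right above 1.4 rad), for 0.2 s.
At the end, for the whole second after the job is handed in: carton walls upright (1.40 rad or more); every pot present upright (0.12 rad), at rest on the carton floor, its centre within 52 mm (carton x) and 92 mm (carton y) of the carton's; its own colour's lid seated: within 6 mm of centre, level (0.1 rad), origin 30 to 35.5 mm above the pot's (all of step 1 and x of pot_blue in the frame of carton between -0.052 and 0.052 m and y of pot_blue in the frame of carton between -0.092 and 0.092 m and z of pot_blue in the frame of carton between 0 and 0.009 m and angle between each of pot_blue, pot_green, pot_yellow, pot_red's own z axis and vertical below 0.12 rad and linear speed of each of pot_blue, pot_green, pot_yellow, pot_red below 0.02 m/s and horizontal distance between lid_blue and pot_blue below 0.006 m and z of lid_blue in the frame of pot_blue between 0.03 and 0.0355 m and angle between the z axis of lid_blue and the z axis of pot_blue, either way round below 0.1 rad and x of pot_green in the frame of carton between -0.052 and 0.052 m and y of pot_green in the frame of carton between -0.092 and 0.092 m and z of pot_green in the frame of carton between 0 and 0.009 m and horizontal distance between lid_green and pot_green below 0.006 m and z of lid_green in the frame of pot_green between 0.03 and 0.0355 m and angle between the z axis of lid_green and the z axis of pot_green, either way round below 0.1 rad and x of pot_yellow in the frame of carton between -0.052 and 0.052 m and y of pot_yellow in the frame of carton between -0.092 and 0.092 m and z of pot_yellow in the frame of carton between 0 and 0.009 m and horizontal distance between lid_yellow and pot_yellow below 0.006 m and z of lid_yellow in the frame of pot_yellow between 0.03 and 0.0355 m and angle between the z axis of lid_yellow and the z axis of pot_yellow, either way round below 0.1 rad and x of pot_red in the frame of carton between -0.052 and 0.052 m and y of pot_red in the frame of carton between -0.092 and 0.092 m and z of pot_red in the frame of carton between 0 and 0.009 m and horizontal distance between lid_red and pot_red below 0.006 m and z of lid_red in the frame of pot_red between 0.03 and 0.0355 m and angle between the z axis of lid_red and the z axis of pot_red, either way round below 0.1 rad); the robot touches nothing.
It fails at once if a pot is squeezed with more than 60 N a side (120 N over both fingers, overshoot included) (contact force between the fingers and pot_blue above 120 N or contact force between the fingers and pot_green above 120 N or contact force between the fingers and pot_yellow above 120 N or contact force between the fingers and pot_red above 120 N).
It fails at once if a lid is squeezed with more than 60 N a side (120 N over both fingers, overshoot included) (contact force between the fingers and lid_blue above 120 N or contact force between the fingers and lid_green above 120 N or contact force between the fingers and lid_yellow above 120 N or contact force between the fingers and lid_red above 120 N).
It fails at once if the dropper bottle is knocked out of its place (3 cm) (distance of dropper from where it was at the start of the episode above 0.03 m).
It fails at once if the glass flask is knocked out of its place (3 cm) (distance of flask from where it was at the start of the episode above 0.03 m).
Of pot_blue, pot_green, pot_yellow, pot_red only 2 to 3 are there at a start; the rules pass over those that are not, and their reading is None.
At some moment in a run one of pot_blue, pot_green, pot_yellow, pot_red, lid_blue, lid_green, lid_yellow, lid_red may be knocked a few centimetres aside while the robot is not near it.
It also fails if it takes over 210 s, if anything falls off the work surface, if the arm or the gripper's body presses on something with over 40 N, if the wrist force passes 120 N, or if a joint passes its speed limit or range.

## Working session

There is one attempt and no reset: what is moved stays moved. The work goes in short steps, Python scripts to look and compute and a shell command to move; the robot and the scene stay as the last step left them, time stands still between calls to the robot, and variables do not carry over. Pictures are saved under pics/ and viewed, about 12 in all and at most 16, crops included, and the job is handed in when it is done.

```bash
ls; mkdir -p pics; python3 - <<'E'
from bench import *
import cv2,json
print(state())
for n in("scene","top"):
    print(n,camera_params(n)); im=get_image(n); cv2.imwrite(f"pics/{n}0.png",cv2.resize(im[:,:,::-1],(800,600),interpolation=cv2.INTER_CUBIC))
E
```

```text
pics
{'clock': 0.0, 'joints': array([-1.21900183,  0.46833692, -0.01162461,  1.60362246,  0.00596883,
        1.07138607, -0.05629092]), 'qd': array([-4.31141986e-04, -8.30337205e-04,  1.35801333e-03,  2.91184264e-04,
        9.08447446e-04, -6.22483336e-04,  8.51786277e-05]), 'effort': array([-1.11135665e-03, -5.32386839e+01,  2.09584233e-02, -2.51307571e+01,
        1.14295151e-02,  7.72358675e-03,  1.23848136e-05]), 'position': array([249.83297798, 599.47314022, 230.3649189 ]), 'orientation': array([-1.55021605,  0.31001867, -0.30961757]), 'force': array([ 0.92712649, -0.39532698,  0.07509301]), 'ft_torque': array([-0.00362573, -0.03093217, -0.03699621]), 'width': 1.00037714631387}
scene {'fx': 386.47491790363426, 'fy': 386.47491790363426, 'cx': 257.42611210993965, 'cy': 190.56154340818279, 'rvec': array([ 1.97098146, -0.56984405,  0.33978084]), 'tvec': array([-526.12279225,  181.6733176 ,  902.0021055 ])}
top {'fx': 440.96011100454666, 'fy': 440.96011100454666, 'cx': 250.47922866092, 'cy': 195.21308830488755, 'rvec': array([ 2.05452876, -2.18102804,  0.22630696]), 'tvec': array([  31.68089667,  586.4434135 , 1139.20140951])}
```

View pics/scene0.png

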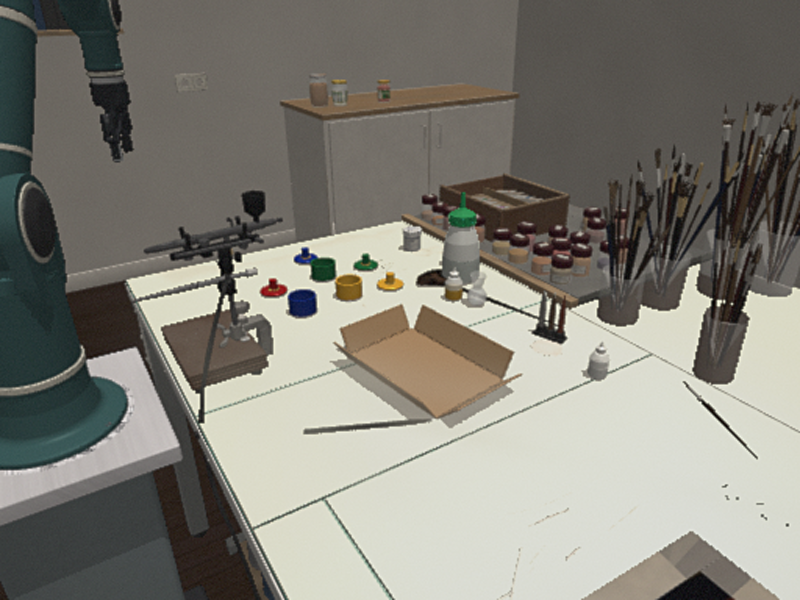

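View pics/top0.png

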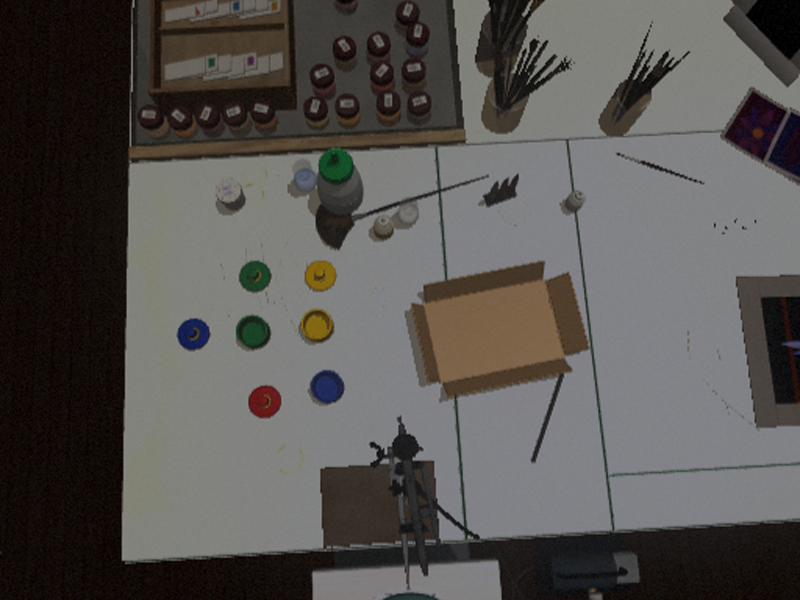

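The top view (800 px wide) shows three pots: blue at (327,387), green at (253,332) and yellow at (317,325). The lids are blue (194,334), green (255,276), yellow (320,276) and red (264,401), where red is the spare. The carton is near (495,335), and the bystanders near (383,227) and (408,213). Next I'll enlarge both views.

```bash
cat > h.py <<'E'
from bench import *
import numpy as np, cv2
from scipy.optimize import least_squares
def P(n):
    c=camera_params(n);R=cv2.Rodrigues(c["rvec"])[0];K=np.array([[c["fx"],0,c["cx"]],[0,c["fy"],c["cy"]],[0,0,1]])
    return K,R,np.array(c["tvec"],float)
def proj(n,X):
    K,R,t=P(n);return cv2.projectPoints(np.array(X,float).reshape(-1,1,3),R,t,K,None)[0].reshape(-1,2)
def onz(n,uv,z):
    K,R,t=P(n);d=R.T@np.linalg.inv(K)@[uv[0],uv[1],1];o=-R.T@t
    return (o+d*(z-o[2])/d[2])
def tri(us,ut):
    A=[K@np.c_[R,t] for K,R,t in (P("scene"),P("top"))]
    X=cv2.triangulatePoints(A[0],A[1],np.array(us,float).reshape(2,1),np.array(ut,float).reshape(2,1)).ravel();return X[:3]/X[3]
def crop(n,f,x0,y0,x1,y1,s,im=None):
    im=get_image(n) if im is None else im
    cv2.imwrite("pics/"+f,cv2.resize(im[y0:y1,x0:x1,::-1],None,fx=s,fy=s,interpolation=cv2.INTER_CUBIC))
HUE={"red":(170,185),"yellow":(18,32),"green":(60,90),"blue":(105,128)}
def blobs(n,box,amin=60):
    im=get_image(n);h=cv2.cvtColor(im,cv2.COLOR_RGB2HSV);o=[]
    x0,y0,x1,y1=box
    for c,(a,b) in HUE.items():
        H=h[:,:,0].astype(int);H[H<5]+=180
        m=((H>=a)&(H<=b)&(h[:,:,1]>140)&(h[:,:,2]>40)).astype(np.uint8)
        k=np.zeros_like(m);k[y0:y1,x0:x1]=m[y0:y1,x0:x1]
        N,_,s,ce=cv2.connectedComponentsWithStats(k)
        o+=[(c,s[i][:5].tolist(),ce[i].round(1).tolist()) for i in range(1,N) if s[i][4]>=amin]
    return o
E
python3 - <<'E'
from h import *
crop("top","t1.png",255,160,385,262,6)
crop("scene","s1.png",160,140,340,270,4)
for n,b in(("top",(100,150,250,290)),("scene",(150,150,270,210))):
    for o in blobs(n,b,20 if n=="scene" else 60):print(n,o)
E
```

```text
top ('red', [159, 247, 21, 20, 294], [169.0, 256.4])
top ('yellow', [195, 167, 20, 19, 295], [204.7, 175.9])
top ('yellow', [192, 198, 21, 20, 302], [202.3, 207.7])
top ('green', [154, 168, 19, 17, 157], [162.2, 175.9])
top ('green', [155, 207, 15, 14, 147], [161.3, 213.6])
top ('blue', [114, 204, 20, 19, 260], [123.2, 213.2])
top ('blue', [199, 238, 20, 19, 238], [208.6, 247.9])
scene ('red', [167, 179, 16, 11, 88], [174.4, 185.1])
scene ('yellow', [242, 174, 16, 12, 115], [249.2, 180.6])
scene ('yellow', [215, 176, 16, 16, 225], [222.8, 183.5])
scene ('green', [199, 166, 15, 13, 163], [206.3, 171.8])
scene ('green', [227, 167, 14, 5, 34], [234.0, 169.6])
scene ('blue', [189, 159, 13, 9, 51], [194.5, 164.0])
scene ('blue', [185, 186, 17, 16, 236], [193.2, 193.6])
```

View pics/t1.png

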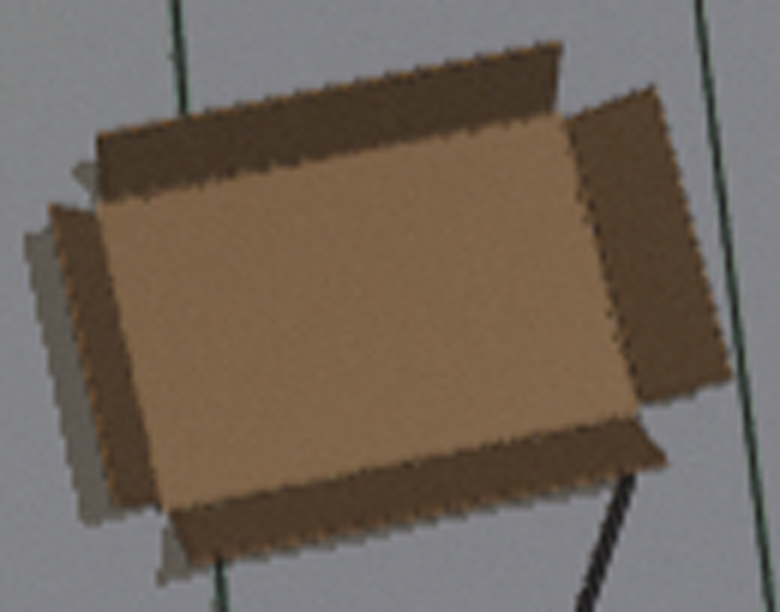

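View pics/s1.png

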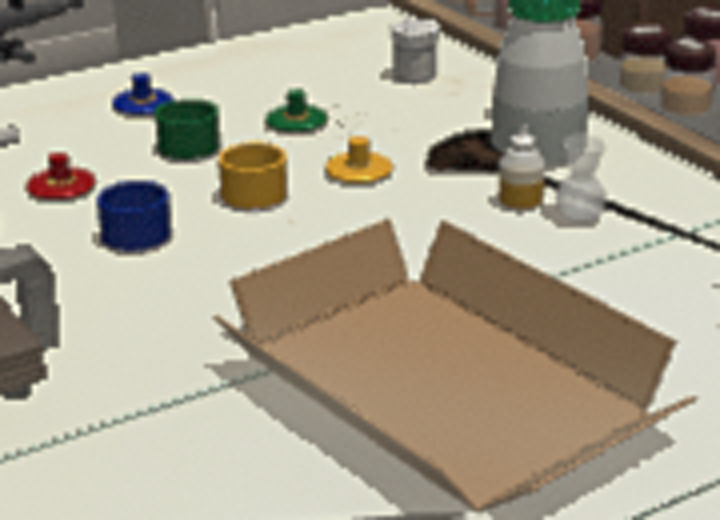

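```bash
sed -i 's/(h\[:,:,1\]>140)&(h\[:,:,2\]>40)/(h[:,:,1]>110)\&(h[:,:,2]>18)/' h.py; cat >> h.py <<'E'
def circ(r,z):
    a=np.linspace(0,2*np.pi,40,endpoint=False);return np.c_[r*np.cos(a),r*np.sin(a),0*a+z]
POT=np.r_[circ(28,3),circ(28,38)]
LID=np.r_[circ(29,5),circ(29,10),circ(9,32)]
def bbox(n,M,X):
    p=proj(n,M+X);return np.r_[p.min(0),p.max(0)]
def fit(M,obs,x0,zfix=None):
    f=lambda q:np.concatenate([bbox(n,M,np.r_[q[:2],zfix if zfix is not None else q[2]])-b for n,b in obs])
    r=least_squares(f,x0,loss="soft_l1");return r.x,np.abs(r.fun).max()
def bb(s): return np.array([s[0]-.5,s[1]-.5,s[0]+s[2]-.5,s[1]+s[3]-.5])
def locate(boxes=((100,150,250,290),(150,150,270,210)),show=True):
    B={n:blobs(n,b,20) for n,b in zip(("top","scene"),boxes)};out={}
    for c in HUE:
        for kind,M in(("pot",POT),("lid",LID)):
            best=None
            for t in B["top"]:
                if t[0]!=c:continue
                for s in B["scene"]:
                    if s[0]!=c:continue
                    x0=onz("top",t[2],20);x0[2]=0
                    x,e=fit(M,[("top",bb(t[1])),("scene",bb(s[1]))],x0)
                    if best is None or e<best[1]:best=(x,e)
            if best and best[1]<2.5:
                out[kind+"_"+c]=best[0]
                if show:print(kind,c,best[0].round(1),"res",round(best[1],2))
    return out
def carton_model(q,pts):
    c,s=np.cos(q[2]),np.sin(q[2]);p=np.array(pts,float);return np.c_[q[0]+c*p[:,0]-s*p[:,1],q[1]+s*p[:,0]+c*p[:,1],p[:,2]]
E
python3 - <<'E'
from h import *
locate()
C=lambda L:[(255+u/6-.4,160+v/6-.4) for u,v in L]
S=lambda L:[(160+u/4-.4,140+v/4-.4) for u,v in L]
fl=C([(97,203),(562,118),(637,410),(168,507)])
fp=[(75,115,4),(75,-115,4),(-75,-115,4),(-75,115,4)]
x0=np.r_[np.mean([onz("top",u,4)[:2] for u in fl],0),0.1]
r=least_squares(lambda q:(proj("top",carton_model(q,fp))-fl).ravel(),x0);q=r.x
print("carton top",q,np.abs(r.fun).max())
def wall(k,h,a):
    d=50*np.cos(a);z=2.5+50*np.sin(a)
    return {"far":[(75+d,111,z),(75+d,-111,z)],"near":[(-75-d,111,z),(-75-d,-111,z)],"left":[(71,115+d,z),(-71,115+d,z)],"right":[(71,-115-d,z),(-71,-115-d,z)]}[k]
ob={"far":C([(98,135),(560,43)]),"near":C([(190,562),(665,465)]),"left":C([(52,205),(112,505)]),"right":C([(655,88),(730,378)])}
os={"far":S([(442,222),(675,343)]),"near":None,"left":S([(390,222),(232,283)]),"right":None}
os["near"]=S([(216,318),(480,508)]);os["right"]=S([(695,399),(482,508)])
for k in ob:
    a=least_squares(lambda a:(proj("top",carton_model(q,wall(k,0,a[0])))-ob[k]).ravel(),[.8]);print(k,a.x,np.abs(a.fun).max(),"scene err",(proj("scene",carton_model(q,wall(k,0,a.x[0])))-os[k]).round(1).tolist())
for nm,u,s in(("dropper",(383,233),(519,207)),("flask",(408,220),(580,220))):
    print(nm,onz("top",(u[0]/1.5625,u[1]/1.5625),20),onz("scene",S([s])[0],0))
E
```

```text
lid red [440.3 230.6  -1.2] res 1.02
pot yellow [569.8 132.9  -2.5] res 1.37
lid yellow [663.7 123.7  -1.9] res 1.08
pot green [564.8 250.2  -5.8] res 1.38
lid green [669.8 243.1  -2.5] res 1.1
pot blue [457.6 118.   -1.8] res 1.38
lid blue [569.3 356.   -1.9] res 1.19
carton top [ 5.42839923e+02 -1.85727491e+02  1.38877372e-01] 1.4713745504574263
far [1.10127354] 0.8808391455104925 scene err [[-0.3, -0.8], [-0.1, -0.6]]
near [0.98860436] 1.0279435981543088 scene err [[-0.9, -1.0], [-11.0, -9.9]]
left [1.06075046] 0.6104142380409598 scene err [[-0.5, -1.1], [-1.2, -0.8]]
right [0.82924612] 0.5896229685795333 scene err [[-0.6, -1.9], [10.5, -5.9]]
dropper [731.35824663   3.24291297  20.        ] [739.69734512  -2.67707437   0.        ]
flask [753.64528796 -44.2760093   20.        ] [766.67047264 -47.50462161   0.        ]
```

```bash
cat >> h.py <<'E'
from scipy.spatial.transform import Rotation as Ro
def go(X,yaw=None):
    """shift (cm, tool axes) and turn (deg) from now to world X; yaw = world angle of jaw axis (tool z), tool down"""
    s=state();R=Ro.from_rotvec(s["orientation"]).as_matrix();d=R.T@(np.array(X)-s["position"])/10
    w=np.zeros(3)
    if yaw is not None:
        best=[]
        for y in(yaw,yaw+np.pi):
            z=np.array([np.cos(y),np.sin(y),0]);yy=np.array([0,0,-1.]);T=np.c_[np.cross(yy,z),yy,z]
            best.append(Ro.from_matrix(R.T@T).as_rotvec(degrees=True))
        w=min(best,key=np.linalg.norm)
    print("shift",d.round(2).tolist(),"turn",w.round(1).tolist())
E
python3 - <<'E'
from h import *
import bench
print([k for k in dir(bench) if k[0]!='_'], getattr(bench,"grip_depth",None))
s=state();print(Ro.from_rotvec(s["orientation"]).as_matrix().round(3))
print("tripod",tri(np.array((253,200))/1.5625,np.array((403,445))/1.5625),tri(np.array((150,248))/1.5625,np.array((424,570))/1.5625))
q=np.array([542.8,-185.7,.1389])
for p in carton_model(q,[(-150,0,30),(150,0,30),(0,190,30),(0,-190,30)]):print(p)
p=carton_model(q,[(0,195,90)])[0];go(p,q[2]+np.pi/2);go(p,q[2])
E
```

```text
['PlanningError', 'camera_params', 'get_image', 'grip_depth', 'sign_off', 'state'] 18.700000000000003
[[ 0.923 -0.     0.385]
 [-0.385 -0.     0.923]
 [ 0.    -1.    -0.   ]]
tripod [347.5086068   -3.98929284 279.79228774] [181.29435695 -23.10175814 242.76249314]
[ 394.24466582 -206.46806893   30.        ]
[ 691.35533418 -164.93193107   30.        ]
[516.49377936   2.47008996  30.        ]
[ 569.10622064 -373.87008996   30.        ]
shift [47.33, 14.13, -44.46] turn [0.0, -30.6, -0.0]
shift [47.33, 14.13, -44.46] turn [0.0, 59.4, 0.0]
```

```bash
python3 - <<'E'
from h import *
q=np.array([542.8,-185.7,.1389])
go(carton_model(q,[(0,182,120)])[0],q[2])
E
```

```text
shift [47.99, 11.13, -45.58] turn [0.0, 59.4, 0.0]
```

```bash
T='[[4,0,-3.8,0,5,0,0.5],[8,0,-7.6,0,10,0,1],[12,0,-11.4,0,15,0,1],[16,0,-15.2,0,20,0,1],[20,0,-19,0,25,0,1],[24,0,-22.8,0,30,0,1],[24,0,-22.8,0,30,0,1]]'; true
python3 -m creep '[[2.4,0,-2.3,0,5,0,1],[4.8,0,-4.6,0,10,0,1],[7.2,0,-6.9,0,15,0,1],[9.6,0,-9.2,0,20,0,1],[12,0,-11.4,0,25,0,1],[14.4,0,-13.7,0,30,0,1],[16.8,0,-16,0,36,0,1],[19.2,0,-18.2,0,42,0,1],[21.6,0,-20.5,0,48,0,1],[24,0,-22.8,0,54,0,1],[26.4,0,-25,0,59.4,0,1],[26.4,0,-25,0,59.4,0,1]]' 40
python3 -c "
from h import *
q=np.array([542.8,-185.7,.1389])
go(carton_model(q,[(0,182,120)])[0],q[2]);print(state()['width'])"
```

```text
clock: 1.4
position: [400.4, 261.5, 231.7]
orientation: [-1.267, 1.114, -1.117]
force: [-1.2, -0.6, 0.3]
width: -0.001
shift [27.94, 11.23, 8.25] turn [-0.1, -0.7, 0.1]
-0.0006020127019516102
```

```bash

python3 -m creep '[[4,0,1.2,0,-0.7,0,1],[8,0,2.4,0,-0.7,0,1],[12,0,3.6,0,-0.7,0,1],[16,0,4.8,0,-0.7,0,1],[20,0,6,0,-0.7,0,1],[24,0,7.2,0,-0.7,0,1],[27.9,0,8.25,0,-0.7,0,1],[27.9,4,8.25,0,-0.7,0,1],[27.9,8,8.25,0,-0.7,0,1],[27.9,11.2,8.25,0,-0.7,0,1],[27.9,11.2,8.25,0,-0.7,0,1]]'
cat > w.py <<'E'
from h import *
import sys
q=np.array([542.8,-185.7,.1389])
def car():
    s=state();d=s["position"][:2]-q[:2];c,n=np.cos(q[2]),np.sin(q[2])
    print("carton-frame TCP",np.round([c*d[0]+n*d[1],-n*d[0]+c*d[1],s["position"][2]],1),"F",s["force"].round(1),"w",round(s["width"],3))
if __name__=="__main__":
    car()
    if len(sys.argv)>1: go(carton_model(q,[[float(a) for a in sys.argv[1:4]]])[0],q[2])
E
python3 w.py 0 182 26
```

```text
clock: 2.32
position: [513.6, 2.7, 113.9]
orientation: [-1.286, 1.104, -1.092]
force: [-0.6, -0.3, -0.6]
width: -0.002
carton-frame TCP [ -2.8 190.6 113.9] F [-0.6 -0.3 -0.6] w -0.002
shift [0.86, 8.79, 0.37] turn [0.6, 0.7, 0.0]
```

```bash

python3 -m creep '[[0.5,4,0.2,0,0,0,1],[0.5,8,0.2,0,0,0,1],[0.5,8.5,0.2,0,0,0,1],[0.5,8.5,0.2,0,0,0,1],[0.5,8.5,0.2,0,0,0,1]]'; python3 w.py 0 182 26
python3 -m creep '[[0.5,0,0,0,0,0,1],[1,0,0,0,0,0,1],[1.5,-0.1,0,0,0,0,1],[2,-0.2,0,0,0,0,1],[2.5,-0.3,0,0,0,0,1],[3,-0.4,0,0,0,0,1],[3.5,-0.5,0,0,0,0,1],[4,-0.6,0,0,0,0,1],[4.5,-0.7,0,0,0,0,1],[4.8,-0.8,0,0,0,0,1],[4.8,-0.8,0,0,0,0,1],[4.8,-0.8,0,0,0,0,1]]'; python3 w.py 0 126 34
```

```text
clock: 2.73
position: [522.1, -1.7, 36.3]
orientation: [-1.275, 1.095, -1.098]
force: [0.2, -0.2, 0.3]
width: 0.002
carton-frame TCP [  5.  185.1  36.3] F [ 0.2 -0.2  0.3] w 0.002
shift [0.31, 1.03, -0.51] turn [-0.1, 0.7, -0.0]
clock: 3.73
position: [527.9, -49.7, 42.2]
orientation: [-1.277, 1.097, -1.097]
force: [-0.6, 0.4, -0.3]
width: 0.001
carton-frame TCP [  4.1 136.8  42.2] F [-0.6  0.4 -0.3] w 0.001
shift [1.07, 0.82, -0.42] turn [0.0, 0.7, 0.0]
```

```bash

python3 -m creep '[[0.3,0,0,0,0,0,1],[0.6,0,0,0,0,0,1],[0.8,0,0,0,0,0,1],[0.9,0,0,0,0,0,1],[0.9,0,0,0,0,0,1],[0.9,0,0,0,0,0,1]]'; python3 w.py 
python3 -m creep '[[0.1,0,0,0,0,0,1],[0.2,0,0,0,0,0,1],[0.2,0,0,0,0,0,1],[0.2,0,0,0,0,0,1]]'; python3 w.py 
python3 -c "
from h import *
crop('scene','s2.png',190,160,350,280,4)"
```

```text
clock: 4.23
position: [529.4, -58.4, 42.3]
orientation: [-1.277, 1.097, -1.097]
force: [0.5, 0.4, 1.0]
width: -0.004
carton-frame TCP [  4.3 127.9  42.3] F [0.5 0.4 1. ] w -0.004
clock: 4.57
position: [529.5, -59.4, 42.3]
orientation: [-1.277, 1.097, -1.096]
force: [-1.0, 3.2, 0.6]
width: -0.003
carton-frame TCP [  4.3 126.9  42.3] F [-1.   3.2  0.6] w -0.003
```

View pics/s2.png

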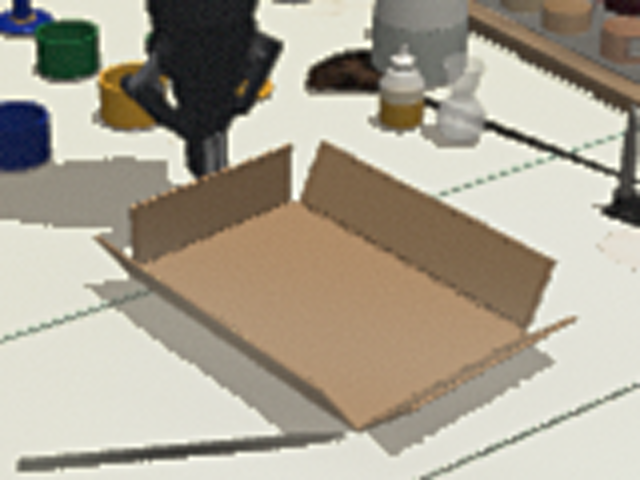

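Left wall upright (edge at about (210,175) in the crop), with the contact force showing it at its stop. Next, the far wall.

```bash

python3 -m creep '[[-2,0,0,0,0.7,0,1],[-2,-4,0,0,0.7,0,1],[-2,-7,0,0,0.7,0,1],[1,-7,2.5,0,0.7,0,1],[4,-7,5,0,0.7,0,1],[7,-7,7.5,0,0.7,0,1],[10,-7,10,0,0.7,0,1],[12.7,-7,13,0,0.7,0,1],[12.7,-7,13,0,0.7,0,1],[12.7,-7,13,0,0.7,0,1]]';  python3 w.py 0 0 110
python3 -m creep '[[0,4,0,0,0,0,1],[0,7.8,0,0,0,0,1],[0,7.8,0,0,0,0,1],[0,7.8,0,0,0,0,1]]';  python3 w.py 91 0 36
```

```text
clock: 5.45
position: [677.7, -169.1, 111.3]
orientation: [-1.273, 1.107, -1.109]
force: [0.2, 1.3, 0.3]
width: 0.004
carton-frame TCP [135.9  -2.2 111.3] F [0.2 1.3 0.3] w 0.004
shift [-0.19, 0.14, -13.59] turn [0.0, -0.1, 0.1]
clock: 5.78
position: [674.8, -165.0, 32.4]
orientation: [-1.275, 1.11, -1.102]
force: [0.3, -0.7, 0.9]
width: 0.002
carton-frame TCP [133.6   2.2  32.4] F [ 0.3 -0.7  0.9] w 0.002
shift [0.22, -0.33, -4.27] turn [0.3, 0.0, -0.1]
```

```bash

python3 -m creep '[[0.1,0,-0.5,0,0,0,1],[0.1,0,-1,0,0,0,1],[0.1,0,-1.5,0,0,0,1],[0.1,-0.2,-2,0,0,0,1],[0.1,-0.3,-2.5,0,0,0,1],[0.1,-0.4,-3,0,0,0,1],[0.1,-0.4,-3.4,0,0,0,1],[0.1,-0.4,-3.6,0,0,0,1],[0.1,-0.4,-3.6,0,0,0,1],[0.1,-0.4,-3.6,0,0,0,1]]';  python3 w.py
for i in 1 2 3; do python3 -m creep '[[0,0,-0.1,0,0,0,1],[0,0,-0.2,0,0,0,1],[0,0,-0.2,0,0,0,1],[0,0,-0.2,0,0,0,1]]' >/dev/null;  python3 w.py; done
```

```text
clock: 6.62
position: [641.4, -172.1, 38.3]
orientation: [-1.272, 1.106, -1.106]
force: [0.6, 0.6, 0.4]
width: 0.001
carton-frame TCP [99.6 -0.2 38.3] F [0.6 0.6 0.4] w 0.001
carton-frame TCP [97.4 -0.1 37.9] F [-0.1  0.6 -0.3] w -0.002
carton-frame TCP [95.6 -0.1 38.1] F [ 0.2  0.1 -0.5] w -0.002
carton-frame TCP [93.7 -0.2 38.3] F [ 0.5 -0.7  0.3] w 0.001
```

```bash

for i in 1 2 3 4; do python3 -m creep '[[0,0,-0.1,0,0,0,1],[0,0,-0.15,0,0,0,1],[0,0,-0.15,0,0,0,1],[0,0,-0.15,0,0,0,1]]' >/dev/null;  python3 w.py; done;  python3 -c "
from h import *
crop('scene','s3.png',190,160,350,280,4)"
```

```text
carton-frame TCP [92.4 -0.3 38.3] F [0.5 0.5 0.1] w -0.001
carton-frame TCP [90.8 -0.3 38.3] F [-0.4 -0.2  0.4] w -0.0
carton-frame TCP [90.1 -0.2 38.4] F [ 3.9  0.3 -2. ] w -0.0
carton-frame TCP [89.9 -0.2 38.5] F [ 8.5 -1.  -4.6] w -0.005
```

View pics/s3.png

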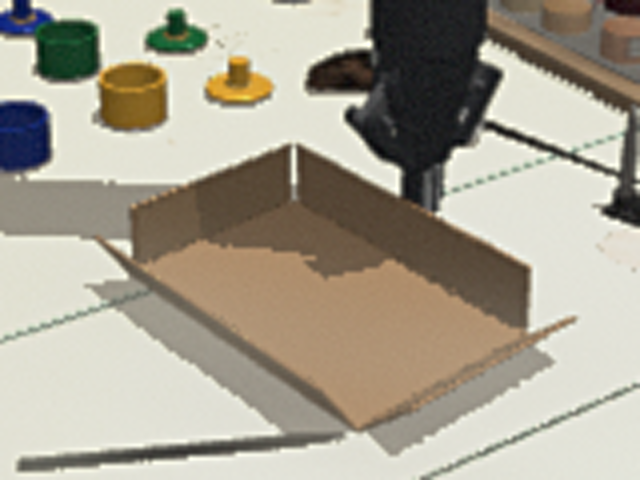

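Far wall is upright and at its stop. Next, the right wall.

```bash

python3 -m creep '[[0,0,1.5,0,0,0,1],[0,-4,1.5,0,0,0,1],[0,-7,1.5,0,0,0,1],[3.5,-7,-0.7,0,0,0,1],[7,-7,-2.9,0,0,0,1],[10.5,-7,-5,0,0,0,1],[14,-7,-7,0,0,0,1],[17.8,-7,-9,0,0,0,1],[17.8,-7,-9,0,0,0,1],[17.8,-7,-9,0,0,0,1],[17.8,-7,-9,0,0,0,1]]' >/dev/null;  python3 w.py 0 -178 26
python3 -m creep '[[0,4,0,0,0,0,1],[0,8,0,0,0,0,1],[0,8.3,0,0,0,0,1],[0,8.3,0,0,0,0,1],[0,8.3,0,0,0,0,1]]' >/dev/null;  python3 w.py 0 -136 34
```

```text
carton-frame TCP [  -2.8 -177.8  107.9] F [-0.4 -0.3 -0.1] w -0.003
shift [0.03, 8.19, 0.29] turn [0.1, -0.0, -0.1]
carton-frame TCP [  -0.8 -177.8   26.4] F [-0.   0.4  1.3] w 0.001
shift [-4.17, -0.76, 0.09] turn [-0.0, 0.1, 0.0]
```

```bash

python3 -m creep '[[-0.5,0,0,0,0,0,1],[-1,0,0,0,0,0,1],[-1.4,-0.1,0,0,0,0,1],[-1.8,-0.3,0,0,0,0,1],[-2.2,-0.5,0,0,0,0,1],[-2.6,-0.7,0,0,0,0,1],[-3,-0.9,0,0,0,0,1],[-3.4,-1,0,0,0,0,1],[-3.8,-1.1,0,0,0,0,1],[-4.2,-1.2,0,0,0,0,1],[-4.2,-1.2,0,0,0,0,1],[-4.2,-1.2,0,0,0,0,1]]' >/dev/null;  python3 w.py
for i in 1 2 3 4; do python3 -m creep '[[-0.1,0,0,0,0,0,1],[-0.2,0,0,0,0,0,1],[-0.2,0,0,0,0,0,1],[-0.2,0,0,0,0,0,1]]' >/dev/null;  python3 w.py; done; python3 -m creep '[[-0.1,0,0,0,0,0,1],[-0.15,0,0,0,0,0,1],[-0.15,0,0,0,0,0,1]]' >/dev/null;  python3 w.py
```

```text
carton-frame TCP [  -2.2 -135.    36.8] F [-1.  -0.7  0.4] w -0.003
carton-frame TCP [  -2.2 -134.2   37.1] F [-0.6 -1.1 -0.2] w -0.0
carton-frame TCP [  -2.1 -132.3   37.4] F [-1.3 -0.4  1. ] w 0.009
carton-frame TCP [  -2.  -130.    37.3] F [0.6 0.2 0.3] w -0.003
carton-frame TCP [  -2.  -128.    37.3] F [0.3 0.2 0.7] w 0.001
carton-frame TCP [  -2.  -126.6   37.3] F [ 0.6 -1.2  0.9] w -0.001
```

```bash

for i in 1 2 3; do python3 -m creep '[[-0.1,0,0,0,0,0,1],[-0.1,0,0,0,0,0,1],[-0.1,0,0,0,0,0,1]]' >/dev/null;  python3 w.py; done
python3 -m creep '[[1.5,0,0,0,0,0,1],[1.5,-4,0,0,0,0,1],[1.5,-7,0,0,0,0,1],[-2,-7,-2,0,0,0,1],[-5,-7,-5,0,0,0,1],[-8,-7,-8,0,0,0,1],[-10.5,-7,-11,0,0,0,1],[-12.6,-7,-13.5,0,0,0,1],[-12.6,-7,-13.5,0,0,0,1],[-12.6,-7,-13.5,0,0,0,1]]' >/dev/null;  python3 w.py -133 0 30
```

```text
carton-frame TCP [  -2.  -125.6   37.3] F [ 1.2 -1.   0.1] w -0.003
carton-frame TCP [  -2.  -125.5   37.4] F [ 0.5 -2.6 -0.6] w -0.0
carton-frame TCP [  -2.1 -125.4   37.4] F [ 1.9 -5.3 -2.8] w -0.002
carton-frame TCP [-138.     3.4  107.6] F [ 0.4 -0.1  0.8] w 0.001
shift [0.35, 7.75, 0.5] turn [0.0, 0.0, -0.1]
```

```bash

python3 -m creep '[[0.3,4,0,0,0,0,1],[0.3,7.7,0,0,0,0,1],[0.3,7.7,0,0,0,0,1],[0.3,7.7,0,0,0,0,1]]' >/dev/null;  python3 w.py
python3 -m creep '[[0,0,0.5,0,0,0,1],[0,0,1,0,0,0,1],[0,0,1.5,0,0,0,1],[0,-0.1,2,0,0,0,1],[0,-0.2,2.4,0,0,0,1],[0,-0.4,2.8,0,0,0,1],[0,-0.5,3.2,0,0,0,1],[0,-0.6,3.6,0,0,0,1],[0,-0.6,3.6,0,0,0,1],[0,-0.6,3.6,0,0,0,1]]' >/dev/null;  python3 w.py
for i in 1 2 3 ; do python3 -m creep '[[0,0,0.1,0,0,0,1],[0,0,0.2,0,0,0,1],[0,0,0.2,0,0,0,1],[0,0,0.2,0,0,0,1]]' >/dev/null;  python3 w.py; done
```

```text
carton-frame TCP [-138.    -1.1   29. ] F [ 0.  -0.1  1.1] w -0.001
carton-frame TCP [-100.2   -0.7   36.8] F [-0.6 -0.4  0.1] w 0.002
carton-frame TCP [-99.1  -0.7  36.2] F [ 0.4 -0.2 -0.2] w 0.001
carton-frame TCP [-97.1  -0.8  36.3] F [-0.   0.6  0. ] w 0.002
carton-frame TCP [-94.9  -0.8  36.3] F [ 0.3 -1.   0.3] w -0.003
```

```bash

python3 -m creep '[[0,0,0.1,0,0,0,1],[0,0,0.2,0,0,0,1],[0,0,0.3,0,0,0,1],[0,0,0.3,0,0,0,1],[0,0,0.3,0,0,0,1]]' >/dev/null;  python3 w.py
for i in 1 2 3 4; do python3 -m creep '[[0,0,0.1,0,0,0,1],[0,0,0.1,0,0,0,1],[0,0,0.1,0,0,0,1]]' >/dev/null;  python3 w.py; done
python3 -c "
from h import *
a=get_image('scene')[160:280,190:350];b=get_image('top')[150:270,250:390]
f=lambda i:cv2.resize(i[:,:,::-1],(480,400),interpolation=cv2.INTER_CUBIC)
cv2.imwrite('pics/m1.png',np.vstack([np.hstack([f(a)[:, :400],f(b)[:,:400]])]))
locate()"
```

```text
carton-frame TCP [-91.9  -0.8  36.3] F [ 0.2 -1.3 -0.4] w 0.0
carton-frame TCP [-91.   -0.8  36.3] F [ 0.9 -0.2  0.1] w 0.003
carton-frame TCP [-90.   -0.8  36.3] F [-0.3  0.   0.2] w 0.0
carton-frame TCP [-89.   -0.7  36.3] F [-0.7  0.2  0.1] w -0.003
carton-frame TCP [-88.   -0.8  36.3] F [0.1 0.3 0.8] w 0.0
lid red [440.3 230.6  -1.2] res 1.02
pot green [564.1 250.   -5.7] res 1.66
lid green [ 5.649e+02  2.517e+02 -1.000e-01] res 1.37
pot blue [458.7 118.1  -2.1] res 1.26
lid blue [569.3 356.   -1.9] res 1.19
```

View pics/m1.png

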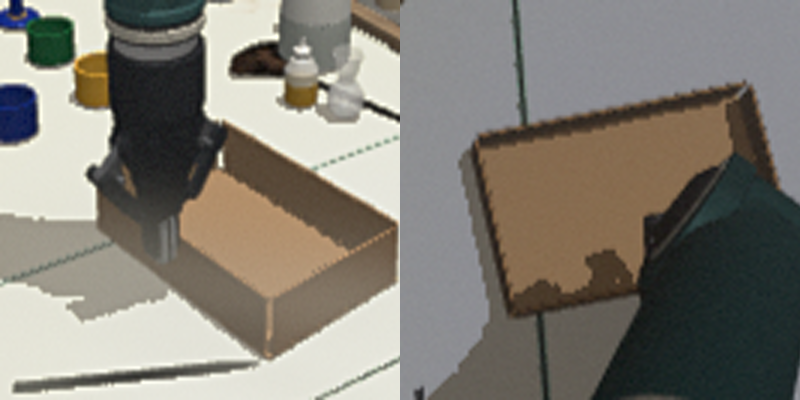

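```bash

for i in 1 2 3 4; do python3 -m creep '[[0,0,0.07,0,0,0,1],[0,0,0.07,0,0,0,1],[0,0,0.07,0,0,0,1]]' >/dev/null;  python3 w.py; done
python3 -m creep '[[0,0,-1.5,0,0,0,1],[0,-4,-1.5,0,0,0,0.7],[0,-8,-1.5,0,0,0,0.3],[0,-11,-1.5,0,0,0,0],[0,-11,-1.5,0,0,0,0],[0,-11,-1.5,0,0,0,0],[0,-11,-1.5,0,0,0,0]]' >/dev/null;  python3 w.py
python3 -c "
from h import *
go([458.2,118,140],.1389)"
```

```text
carton-frame TCP [-87.4  -0.8  36.3] F [-0.9 -0.3  0. ] w -0.006
carton-frame TCP [-87.2  -0.7  36.2] F [-2.2 -0.8  2. ] w 0.002
carton-frame TCP [-87.   -0.7  36.2] F [-4.3 -0.7  4.2] w -0.001
carton-frame TCP [-87.   -0.7  36.1] F [-7.3 -2.   5.8] w -0.0
carton-frame TCP [-99.9  -0.3 146.2] F [-0.5 -0.4 -0.3] w 0.844
shift [-31.27, 0.63, 5.84] turn [-0.1, 0.1, -0.0]
```

All four walls are at their stops, and the stop contacts shift the carton centre by (+1.4, +0.75) mm. Now to the blue pot, going round the tripod.

```bash
sed -i 's/^q=.*/q=np.array([544.1,-184.75,.1389])/' w.py
python3 -m creep '[[-2,0,3.5,0,0,0,0],[-5,0,6.5,0,0,0,0],[-8.5,0,8.5,0,0,0,0],[-12.5,0,9.5,0,0,0,0],[-16.5,0,10,0,0,0,0],[-20.5,0,10,0,0,0,0],[-24.5,0,9.5,0,0,0,0],[-28,0,8,0,0,0,0],[-31.2,0,5.8,0,0,0,0],[-31.2,0,5.8,0,0,0,0],[-31.2,0,5.8,0,0,0,0],[-31.2,0,5.8,0,0,0,0]]' 40
python3 -c "
from h import *
print(locate(show=0).get('pot_blue'))
for n in ('top','scene'):print([b for b in blobs(n,(100,150,250,290),20) if b[0]=='blue'])
go([458.2,118,6],.1389);print(state()['width'])"
```

```text
clock: 20.87
position: [457.6, 116.3, 145.5]
orientation: [-1.273, 1.106, -1.106]
force: [0.8, 0.1, -0.3]
width: 1.0
None
[('blue', [114, 204, 20, 19, 275], [123.3, 213.3]), ('blue', [217, 242, 3, 11, 23], [217.7, 247.0])]
[('blue', [189, 159, 14, 9, 56], [194.6, 163.9]), ('blue', [184, 186, 18, 16, 247], [193.1, 193.5])]
shift [-0.28, 14.0, 0.02] turn [0.0, -0.1, 0.0]
1.0047654458935897
```

```bash

python3 -m creep '[[-0.2,4,0,0,0,0,0],[-0.2,8,0,0,0,0,0],[-0.2,11,0,0,0,0,0],[-0.2,13.6,0,0,0,0,0],[-0.2,13.6,0,0,0,0,0],[-0.2,13.6,0,0,0,0,0]]' 40
python3 -m creep '[[0,0,0,0,0,0,0.2],[0,0,0,0,0,0,0.25],[0,0,0,0,0,0,0.3],[0,0,0,0,0,0,0.35],[0,0,0,0,0,0,0.4],[0,0,0,0,0,0,0.45],[0,0,0,0,0,0,0.5],[0,0,0,0,0,0,0.5],[0,0,0,0,0,0,0.5]]' 40
python3 -m creep '[[0,-2,0,0,0,0,0.5],[0,-5,0,0,0,0,0.5],[0,-8,0,0,0,0,0.5],[0,-11,0,0,0,0,0.5],[0,-11,0,0,0,0,0.5],[0,-11,0,0,0,0,0.5]]' 40
python3 w.py 0 70 110
```

```text
clock: 21.57
position: [457.0, 117.3, 9.5]
orientation: [-1.274, 1.109, -1.107]
force: [0.4, 0.4, 0.9]
width: 1.003
clock: 22.32
position: [458.5, 119.1, 12.2]
orientation: [-1.269, 1.105, -1.107]
force: [-2.2, -0.7, 11.3]
width: 0.652
clock: 22.82
position: [458.6, 119.6, 122.5]
orientation: [-1.267, 1.103, -1.106]
force: [0.2, -0.4, -1.7]
width: 0.649
carton-frame TCP [-42.5 313.2 122.5] F [ 0.2 -0.4 -1.7] w 0.649
shift [24.33, 1.21, 4.22] turn [-0.3, 0.1, -0.1]
```

```bash

python3 -m creep '[[2,0,2,0,0,0,0.5],[5,0,4,0,0,0,0.5],[8.5,0,4.2,0,0,0,0.5],[12,0,4.2,0,0,0,0.5],[15.5,0,4.2,0,0,0,0.5],[19,0,4.2,0,0,0,0.5],[22,0,4.2,0,0,0,0.5],[24.7,0,4.2,0,0,0,0.5],[24.7,0,4.2,0,0,0,0.5],[24.7,0,4.2,0,0,0,0.5],[24.7,0,4.2,0,0,0,0.5]]' 40
python3 w.py 0 66 17
```

```text
clock: 23.73
position: [532.4, -119.2, 119.2]
orientation: [-1.273, 1.108, -1.104]
force: [-0.3, 0.7, -2.1]
width: 0.648
carton-frame TCP [ -2.5  66.5 119.2] F [-0.3  0.7 -2.1] w 0.648
shift [0.07, 10.22, 0.27] turn [0.1, 0.0, -0.1]
```

```bash

python3 -m creep '[[0.1,3,0.2,0,0,0,0.5],[0.1,6,0.2,0,0,0,0.5],[0.1,8,0.2,0,0,0,0.5],[0.1,9,0.2,0,0,0,0.5],[0.1,9.3,0.2,0,0,0,0.5],[0.1,9.3,0.2,0,0,0,0.5],[0.1,9.3,0.2,0,0,0,0.5]]' 40
python3 w.py 0 66 17
python3 -m creep '[[0,0.2,0,0,0,0,0.5],[0,0.4,0,0,0,0,0.5],[0,0.5,0,0,0,0,0.5],[0,0.5,0,0,0,0,0.5]]' 40
python3 w.py 0 66 17
```

```text
clock: 24.32
position: [536.2, -120.5, 28.1]
orientation: [-1.271, 1.104, -1.106]
force: [0.3, -1.0, -2.1]
width: 0.644
carton-frame TCP [ 1.1 64.7 28.1] F [ 0.3 -1.  -2.1] w 0.644
shift [-0.13, 1.11, -0.11] turn [-0.1, 0.1, 0.0]
clock: 24.65
position: [535.6, -120.8, 22.6]
orientation: [-1.271, 1.106, -1.106]
force: [0.7, -0.7, -1.3]
width: 0.644
carton-frame TCP [ 0.4 64.5 22.6] F [ 0.7 -0.7 -1.3] w 0.644
shift [-0.15, 0.56, -0.04] turn [-0.0, 0.0, -0.0]
```

```bash

for i in 1 2 3 4; do python3 -m creep '[[0,0.1,0,0,0,0,0.5],[0,0.2,0,0,0,0,0.5],[0,0.2,0,0,0,0,0.5],[0,0.2,0,0,0,0,0.5]]' 40 >/dev/null
python3 w.py;done
```

```text
carton-frame TCP [ 0.2 64.5 20.2] F [ 0.3  0.1 -1.7] w 0.647
carton-frame TCP [ 0.2 64.5 18.2] F [-0.  -0.8 -2. ] w 0.642
carton-frame TCP [ 0.3 64.5 16.4] F [-0.7 -0.2  1.5] w 0.645
carton-frame TCP [ 0.3 64.5 16.3] F [-7.1  1.6 20.1] w 0.645
```

```bash

python3 -m creep '[[0,-0.18,0,0,0,0,0.5],[0,-0.18,0,0,0,0,0.32],[0,-0.18,0,0,0,0,0.25],[0,-0.18,0,0,0,0,0.2],[0,-0.18,0,0,0,0,0.15],[0,-0.18,0,0,0,0,0.15],[0,-2.5,0,0,0,0,0.15],[0,-5,0,0,0,0,0.15],[0,-8,0,0,0,0,0.1],[0,-12,0,0,0,0,0],[0,-12,0,0,0,0,0],[0,-12,0,0,0,0,0]]' 40
python3 -c "
from h import *
locate()
go([569.8,133,140],.1389)"
```

```text
clock: 26.98
position: [537.1, -121.0, 136.4]
orientation: [-1.269, 1.102, -1.109]
force: [-0.6, -0.6, -0.3]
width: 1.004
lid red [440.3 230.6  -1.2] res 1.02
pot yellow [568.5 132.8  -2.3] res 0.94
lid yellow [663.9 123.7  -2. ] res 2.02
pot green [565.5 250.4  -5.9] res 1.64
lid green [566.7 251.8   0. ] res 1.43
lid blue [569.3 356.   -1.9] res 1.19
shift [-24.62, -0.62, 6.98] turn [0.0, 0.0, -0.0]
```

```bash

python3 -m creep '[[-3.5,0,1,0,0,0,0],[-7,0,2,0,0,0,0],[-10.5,0,3,0,0,0,0],[-14,0,4,0,0,0,0],[-17.5,0,5,0,0,0,0],[-21,0,6,0,0,0,0],[-24.6,0,6.9,0,0,0,0],[-24.6,0,6.9,0,0,0,0],[-24.6,0,6.9,0,0,0,0],[-24.6,0,6.9,0,0,0,0]]' 40 >/dev/null
python3 -c "
from h import *
go([569.3,133,12],.1389)"
```

```text
shift [-0.15, 12.07, 0.12] turn [0.2, 0.0, 0.1]
```

```bash

python3 -m creep '[[-0.1,4,0,0,0,0,0],[-0.1,8,0,0,0,0,0],[-0.1,11,0,0,0,0,0],[-0.1,12,0,0,0,0,0],[-0.1,12,0,0,0,0,0],[-0.1,12,0,0,0,0,0]]' 40
python3 -m creep '[[0,0,0,0,0,0,0.2],[0,0,0,0,0,0,0.25],[0,0,0,0,0,0,0.3],[0,0,0,0,0,0,0.35],[0,0,0,0,0,0,0.4],[0,0,0,0,0,0,0.45],[0,0,0,0,0,0,0.5],[0,0,0,0,0,0,0.5],[0,0,0,0,0,0,0.5]]' 40
python3 -m creep '[[0,-2,0,0,0,0,0.5],[0,-5,0,0,0,0,0.5],[0,-8,0,0,0,0,0.5],[0,-11,0,0,0,0,0.5],[0,-11,0,0,0,0,0.5],[0,-11,0,0,0,0,0.5]]' 40
python3 w.py 0 0 110
```

```text
clock: 28.42
position: [569.9, 131.7, 14.6]
orientation: [-1.271, 1.107, -1.108]
force: [-0.1, 0.3, 0.6]
width: 0.998
clock: 29.17
position: [570.1, 133.7, 16.2]
orientation: [-1.27, 1.105, -1.106]
force: [-3.5, -0.2, 10.5]
width: 0.64
clock: 29.67
position: [570.7, 134.0, 126.5]
orientation: [-1.268, 1.103, -1.107]
force: [-0.5, 0.3, -1.5]
width: 0.64
carton-frame TCP [ 70.5 312.  126.5] F [-0.5  0.3 -1.5] w 0.64
shift [31.2, 1.57, -7.07] turn [-0.3, 0.0, -0.1]
```

```bash

python3 -m creep '[[3,0,-0.7,0,0,0,0.5],[6.5,0,-1.5,0,0,0,0.5],[10,0,-2.3,0,0,0,0.5],[13.5,0,-3,0,0,0,0.5],[17,0,-3.8,0,0,0,0.5],[20.5,0,-4.6,0,0,0,0.5],[24,0,-5.4,0,0,0,0.5],[27.5,0,-6.2,0,0,0,0.5],[31.1,0,-7,0,0,0,0.5],[31.1,0,-7,0,0,0,0.5],[31.1,0,-7,0,0,0,0.5],[31.1,0,-7,0,0,0,0.5]]' 40 >/dev/null
python3 -m creep '[[0,3,0,0,0,0,0.5],[0,6,0,0,0,0,0.5],[0,8,0,0,0,0,0.5],[0,9,0,0,0,0,0.5],[0,9.3,0,0,0,0,0.5],[0,9.3,0,0,0,0,0.5],[0,9.3,0,0,0,0,0.5]]' 40 >/dev/null
python3 w.py 0 -1 20.2
```

```text
carton-frame TCP [ 0.2  0.7 32.1] F [ 0.1  0.7 -1.7] w 0.635
shift [0.17, 1.19, -0.02] turn [-0.1, 0.1, 0.0]
```

```bash

python3 -m creep '[[0.1,0.4,0,0,0,0,0.5],[0.1,0.8,0,0,0,0,0.5],[0.1,0.9,0,0,0,0,0.5],[0.1,0.9,0,0,0,0,0.5],[0.1,0.9,0,0,0,0,0.5]]' 40 >/dev/null
python3 w.py
for i in 1 2 3; do python3 -m creep '[[0,0.1,0,0,0,0,0.5],[0,0.14,0,0,0,0,0.5],[0,0.14,0,0,0,0,0.5],[0,0.14,0,0,0,0,0.5]]' 40 >/dev/null
python3 w.py;done
```

```text
carton-frame TCP [-0.7 -0.6 22.5] F [ 0.6 -0.8 -0.7] w 0.635
carton-frame TCP [-0.7 -0.5 20.9] F [-0.4 -0.7 -1.9] w 0.635
carton-frame TCP [-0.6 -0.6 20.2] F [-2.3 -0.4  5.3] w 0.635
carton-frame TCP [-0.6 -0.6 20.1] F [-5.8  2.4 17.7] w 0.637
```

Down. Release, then fetch the green pot.

```bash

python3 -m creep '[[0,-0.15,0,0,0,0,0.5],[0,-0.15,0,0,0,0,0.32],[0,-0.15,0,0,0,0,0.25],[0,-0.15,0,0,0,0,0.2],[0,-0.15,0,0,0,0,0.15],[0,-0.15,0,0,0,0,0.15],[0,-2.5,0,0,0,0,0.15],[0,-5,0,0,0,0,0.15],[0,-8,0,0,0,0,0.1],[0,-12,0,0,0,0,0],[0,-12,0,0,0,0,0],[0,-12,0,0,0,0,0]]' 40 >/dev/null
python3 -c "
from h import *
locate()
go([567,250,145],.1389)"
```

```text
lid red [440.3 230.6  -1.2] res 1.02
pot green [564.  249.7  -4.4] res 1.72
lid green [564.6 251.2   2.3] res 0.92
lid blue [569.3 356.   -1.9] res 1.19
shift [-42.73, -0.73, 8.43] turn [0.0, 0.0, -0.0]
```

```bash

python3 -m creep '[[-3.6,0,0.7,0,0,0,0],[-7.2,0,1.4,0,0,0,0],[-10.8,0,2.1,0,0,0,0],[-14.4,0,2.8,0,0,0,0],[-18,0,3.5,0,0,0,0],[-21.6,0,4.3,0,0,0,0],[-25.2,0,5,0,0,0,0],[-28.8,0,5.7,0,0,0,0],[-32.4,0,6.4,0,0,0,0],[-36,0,7.1,0,0,0,0],[-39.6,0,7.8,0,0,0,0],[-42.7,0,8.4,0,0,0,0]]' 40 >/dev/null
python3 -m creep '[[0,0,0,0,0,0,0],[0,0,0,0,0,0,0],[0,0,0,0,0,0,0]]' 40 >/dev/null
python3 -c "
from h import *
print(onz('top',(161.9,212.5),36))
go([566,250,14],.1389)"
```

```text
[558.17913076 242.31865833  36.        ]
shift [-0.24, 12.24, 0.01] turn [0.2, -0.0, 0.1]
```

```bash

python3 -c "
from h import *
im=cv2.imread('pics/top0.png')[290:375,210:360];cv2.imwrite('pics/g.png',cv2.resize(im,None,fx=4,fy=4,interpolation=cv2.INTER_CUBIC))
print('y',onz('top',(202.9,208),36))
for X in ([566,250,0],[561,245,0],[570,133,0]): print(X,(bbox('top',POT,X)*1.5625).round(),bbox('scene',POT,X).round(1))
print([b for b in blobs('scene',(150,150,270,210),20)])
"
```

```text
y [564.03653887 129.33388668  36.        ]
[566, 250, 0] [232. 312. 268. 346.] [197.9 163.2 214.7 178.9]
[561, 245, 0] [235. 315. 270. 349.] [197.2 164.  214.1 179.7]
[570, 133, 0] [299. 306. 332. 340.] [213.9 174.4 231.6 191.4]
[('red', [167, 178, 17, 12, 104], [174.7, 184.6]), ('yellow', [242, 174, 16, 12, 123], [249.4, 180.6]), ('green', [227, 163, 14, 10, 59], [233.5, 168.8]), ('green', [199, 166, 15, 14, 182], [206.2, 171.9]), ('blue', [189, 163, 14, 5, 34], [194.6, 165.4])]
```

View pics/g.png

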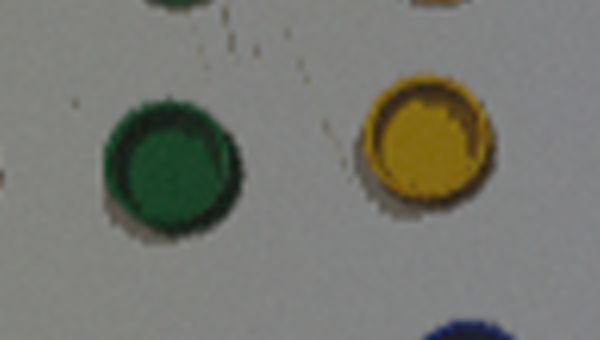

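Green pot hull spans x 236–270 and y 314–349 in the 800 px view, so it sits at about (562, 246).

```bash

python3 -c "
from h import *
go([562,246,14],.1389)"
python3 -m creep '[[0.1,4,-0.4,0,0,0,0],[0.1,8,-0.4,0,0,0,0],[0.1,11,-0.4,0,0,0,0],[0.1,12,-0.4,0,0,0,0],[0.1,12,-0.4,0,0,0,0],[0.1,12,-0.4,0,0,0,0]]' 40
python3 -m creep '[[0,0,0,0,0,0,0.2],[0,0,0,0,0,0,0.25],[0,0,0,0,0,0,0.3],[0,0,0,0,0,0,0.35],[0,0,0,0,0,0,0.4],[0,0,0,0,0,0,0.45],[0,0,0,0,0,0,0.5],[0,0,0,0,0,0,0.5],[0,0,0,0,0,0,0.5]]' 40
python3 -m creep '[[0,-2,0,0,0,0,0.5],[0,-5,0,0,0,0,0.5],[0,-8,0,0,0,0,0.5],[0,-11,0,0,0,0,0.5],[0,-11,0,0,0,0,0.5],[0,-11,0,0,0,0,0.5]]' 40
python3 w.py 0 -66 120
```

```text
shift [0.02, 12.28, -0.48] turn [0.1, -0.1, 0.1]
clock: 35.57
position: [564.4, 246.4, 18.7]
orientation: [-1.271, 1.107, -1.108]
force: [0.6, -0.3, -0.1]
width: 1.004
clock: 36.32
position: [564.2, 248.2, 20.2]
orientation: [-1.27, 1.106, -1.106]
force: [-3.1, -1.0, 9.8]
width: 0.636
clock: 36.82
position: [564.8, 248.4, 130.6]
orientation: [-1.267, 1.104, -1.106]
force: [-0.4, 0.6, -2.2]
width: 0.635
carton-frame TCP [ 80.4 426.1 130.6] F [-0.4  0.6 -2.2] w 0.635
shift [49.21, 0.92, -8.08] turn [-0.3, 0.0, -0.1]
```

```bash

python3 -m creep '[[2,0,-0.3,0,0,0,0.5],[5,0,-0.8,0,0,0,0.5],[8.5,0,-1.4,0,0,0,0.5],[12,0,-2,0,0,0,0.5],[15.5,0,-2.6,0,0,0,0.5],[19,0,-3.1,0,0,0,0.5],[22.5,0,-3.7,0,0,0,0.5],[26,0,-4.3,0,0,0,0.5],[29.5,0,-4.8,0,0,0,0.5],[33,0,-5.4,0,0,0,0.5],[36.5,0,-6,0,0,0,0.5],[36.5,0,-6,0,0,0,0.5]]' 40 >/dev/null
python3 -m creep '[[3,0,-0.4,0,0,0,0.5],[6,0,-1,0,0,0,0.5],[9,0,-1.5,0,0,0,0.5],[11.5,0,-1.9,0,0,0,0.5],[12.7,0,-2.1,0,0,0,0.5],[12.7,0,-2.1,0,0,0,0.5],[12.7,0,-2.1,0,0,0,0.5],[12.7,0,-2.1,0,0,0,0.5]]' 40 >/dev/null
python3 -m creep '[[0,3,0,0,0,0,0.5],[0,6,0,0,0,0,0.5],[0,8,0,0,0,0,0.5],[0,9,0,0,0,0,0.5],[0,9.3,0,0,0,0,0.5],[0,9.3,0,0,0,0,0.5],[0,9.3,0,0,0,0,0.5]]' 40 >/dev/null
python3 w.py 0 -66 24.2
```

```text
carton-frame TCP [ -0.6 -66.4  36.2] F [ 0.3  0.3 -0.3] w 0.634
shift [-0.04, 1.2, 0.06] turn [-0.1, 0.1, 0.0]
```

```bash

python3 -m creep '[[0,0.4,0,0,0,0,0.5],[0,0.8,0,0,0,0,0.5],[0,1,0,0,0,0,0.5],[0,1,0,0,0,0,0.5],[0,1,0,0,0,0,0.5]]' 40 >/dev/null
python3 w.py
for i in 1 2; do python3 -m creep '[[0,0.1,0,0,0,0,0.5],[0,0.14,0,0,0,0,0.5],[0,0.14,0,0,0,0,0.5],[0,0.14,0,0,0,0,0.5]]' 40 >/dev/null
python3 w.py;done
```

```text
carton-frame TCP [ -1.7 -66.5  25.1] F [ 0.  -0.  -1.3] w 0.636
carton-frame TCP [ -1.5 -66.8  24.3] F [-2.   1.2  5.1] w 0.64
carton-frame TCP [ -1.5 -66.8  24.2] F [-4.9  3.1 16.5] w 0.634
```

```bash

python3 -m creep '[[0,-0.15,0,0,0,0,0.5],[0,-0.15,0,0,0,0,0.32],[0,-0.15,0,0,0,0,0.25],[0,-0.15,0,0,0,0,0.2],[0,-0.15,0,0,0,0,0.15],[0,-0.15,0,0,0,0,0.15],[0,-2.5,0,0,0,0,0.15],[0,-5,0,0,0,0,0.15],[0,-8,0,0,0,0,0.3],[0,-12,0,0,0,0,0.5],[0,-12,0,0,0,0,0.5],[0,-12,0,0,0,0,0.5]]' 40 >/dev/null
python3 -c "
from h import *
go([664,124,140],.1389)"
```

```text
shift [-35.66, 0.48, 16.18] turn [-0.3, 0.0, 0.1]
```

```bash

python3 -m creep '[[-3.5,0,1.6,0,0,0,0.5],[-7,0,3.2,0,0,0,0.5],[-10.5,0,4.8,0,0,0,0.5],[-14,0,6.4,0,0,0,0.5],[-17.5,0,8,0,0,0,0.5],[-21,0,9.6,0,0,0,0.5],[-24.5,0,11.2,0,0,0,0.5],[-28,0,12.8,0,0,0,0.5],[-31.5,0,14.4,0,0,0,0.5],[-35.6,0,16.2,0,0,0,0.5],[-35.6,0,16.2,0,0,0,0.5],[-35.6,0,16.2,0,0,0,0.5]]' 40 >/dev/null
python3 -m creep '[[0,0,0,0,0,0,0.5],[0,0,0,0,0,0,0.5],[0,0,0,0,0,0,0.5]]' >/dev/null
python3 -c "
from h import *
from w import car,q
car();go([664,124,14],.1389)
a=get_image('scene');b=get_image('top')
f=lambda i,s:cv2.resize(i[:,:,::-1],s,interpolation=cv2.INTER_CUBIC)
cv2.imwrite('pics/m2.png',np.vstack([f(b[170:250,255:385],(780,480))]))
for n,i in(('top',b),('scene',a)):
  for bl in blobs(n,(255,160,385,260) if n=='top' else (190,160,350,280),15):print(n,bl)
for p in carton_model(q,[(0,64.5,4),(-.6,-.5,4),(-1.5,-66.8,4)]): print(p.round(1),bbox('top',POT,p).round(1),bbox('scene',POT,p).round(1))
"
```

```text
carton-frame TCP [159.5 287.1 142. ] F [ 0.1 -0.3 -0.7] w 0.502
shift [-0.22, 12.8, 0.2] turn [0.0, -0.2, 0.1]
top ('yellow', [307, 199, 22, 21, 340], [317.8, 208.9])
top ('green', [333, 197, 13, 18, 159], [338.7, 206.5])
top ('blue', [285, 204, 20, 20, 242], [293.9, 214.2])
scene ('red', [342, 160, 8, 3, 15], [345.8, 161.0])
scene ('yellow', [241, 174, 17, 12, 129], [249.2, 180.4])
scene ('yellow', [285, 185, 12, 7, 62], [289.8, 188.1])
scene ('yellow', [261, 218, 21, 21, 288], [271.4, 225.5])
scene ('green', [231, 163, 5, 6, 16], [233.3, 165.7])
scene ('green', [227, 167, 14, 5, 36], [233.9, 169.7])
scene ('blue', [190, 160, 13, 8, 55], [195.5, 164.5])
scene ('blue', [245, 209, 20, 13, 176], [255.4, 213.9])
[ 535.2 -120.9    4. ] [283.3 202.6 304.6 224.5] [243.9 207.5 264.7 229.1]
[ 543.6 -185.3    4. ] [305.8 198.3 327.8 220.2] [259.3 216.6 281.  239.5]
[ 551.9 -251.1    4. ] [328.7 193.9 351.3 215.9] [276.2 226.8 299.2 251.2]
```

View pics/m2.png

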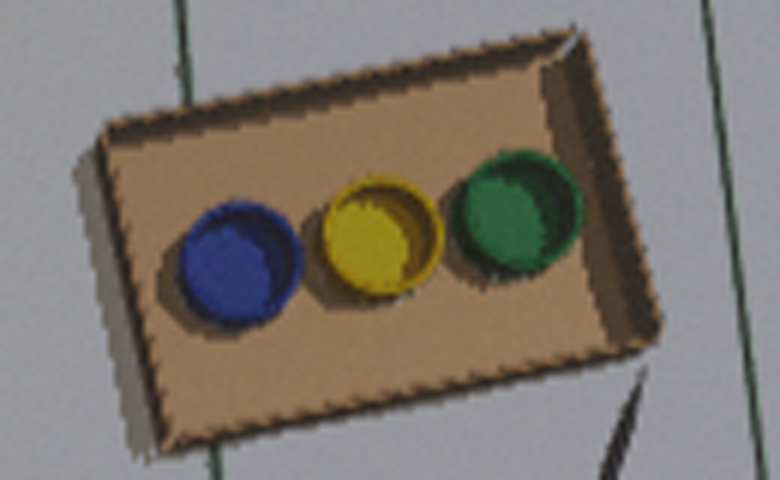

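```bash

python3 -c "
from h import *
from w import q
ob=np.array([(103,124),(580,28),(661,340),(165,452)])/6+[255,170]-.4
pr=proj('top',carton_model(q,[(75,114,52.5),(75,-114,52.5),(-75,-114,52.5),(-75,114,52.5)]))
print((ob-pr).round(1).tolist())
for n,p,e in zip('byg',carton_model(q,[(0,64.5,4),(-.6,-.5,4),(-1.5,-66.8,4)]),[(179,200,304,326),(321,175,446,298),(455,150,584,278)]):
  o=np.array(e)/6+[255,170]*2-.4
  print(n,p.round(1),(o-bbox('top',circ(28,38),p)).round(1))
im=get_image('top')
L={'yellow':(664,124),'green':(669.8,243),'blue':(569.3,356),'red':(440,230.6)}
for k,(x,y) in L.items(): print(k,bbox('top',LID,[x,y,0]).round(1))
h=[crop_ for crop_ in [im[160:190,150:220],im[200:230,105:145]]]
cv2.imwrite('pics/l.png',np.hstack([cv2.resize(h[0][:,:,::-1],None,fx=7,fy=7,interpolation=cv2.INTER_CUBIC),cv2.resize(h[1][:,:,::-1],None,fx=7,fy=7,interpolation=cv2.INTER_CUBIC)]))
t0=cv2.imread('pics/top0.png');t0=cv2.resize(t0,(512,384),interpolation=cv2.INTER_AREA)
c=lambda a,b:cv2.resize(t0[b:b+34,a:a+34],None,fx=11,fy=11,interpolation=cv2.INTER_CUBIC)
cv2.imwrite('pics/l.png',np.hstack([c(188,160),c(146,160)]));
cv2.imwrite('pics/l2.png',np.hstack([c(107,197)]))
"
```

```text
[[0.5, 1.2], [-0.6, 1.0], [-0.6, 0.2], [-0.8, 2.2]]
b [ 535.2 -120.9    4. ] [0.2 0.3 0.7 1.2]
y [ 543.6 -185.3    4. ] [0.7 0.5 1.2 0.9]
g [ 551.9 -251.1    4. ] [-0.5  0.7  0.7  2. ]
yellow [194.2 165.3 214.6 185.4]
green [152.5 165.7 173.1 185.8]
blue [112.7 202.4 133.9 223. ]
red [158.3 245.5 179.6 266.8]
```

View pics/l.png

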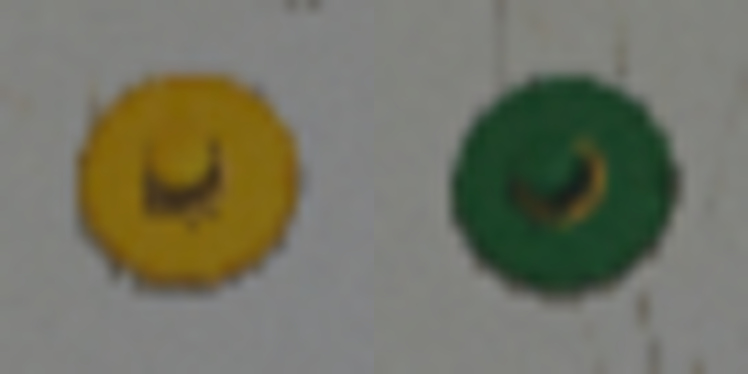

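```bash

python3 -m creep '[[-0.1,2,0.2,0,-7,0,0.5],[-0.1,4,0.2,0,-14,0,0.5],[-0.1,6,0.2,0,-21,0,0.5],[-0.1,8,0.2,0,-28,0,0.5],[-0.1,9,0.2,0,-35,0,0.5],[-0.1,9,0.2,0,-42,0,0.5],[-0.1,9,0.2,0,-49,0,0.5],[-0.1,9,0.2,0,-56,0,0.5],[-0.1,9,0.2,0,-63,0,0.5],[-0.1,9,0.2,0,-70,0,0.5],[-0.1,9,0.2,0,-77,0,0.5],[-0.1,9,0.2,0,-84,0,0.5]]' 40
python3 -m creep '[[0,0,0,0,-6,0,0.5],[0,0,0,0,-6,0,0.5],[0,0,0,0,-6,0,0.5]]'
python3 -c "
from h import *
go([664.5,122.5,15],.1389-np.pi/2)"
```

```text
clock: 43.65
position: [664.6, 125.1, 52.4]
orientation: [-1.571, -0.032, 0.031]
force: [-0.3, -1.2, -0.6]
width: 0.5
clock: 43.9
position: [664.6, 125.0, 52.4]
orientation: [-1.568, -0.107, 0.106]
force: [-0.6, 1.1, -0.1]
width: 0.502
shift [-0.04, 3.74, -0.25] turn [-0.0, -0.2, 0.0]
```

```bash

python3 -m creep '[[0,1.5,-0.2,0,0,0,0.5],[0,3,-0.2,0,0,0,0.5],[0,3.6,-0.2,0,0,0,0.5],[0,3.6,-0.2,0,0,0,0.5],[0,3.6,-0.2,0,0,0,0.5]]' 25
python3 -m creep '[[0,0,0,0,0,0,0.6],[0,0,0,0,0,0,0.7],[0,0,0,0,0,0,0.75],[0,0,0,0,0,0,0.8],[0,0,0,0,0,0,0.85],[0,0,0,0,0,0,0.9],[0,0,0,0,0,0,0.9]]' 25
python3 -m creep '[[0,0,0,0,0,0,0.7],[0,0,0,0,0,0,0.6],[0,0,0,0,0,0,0.6],[0,0,0,0,0,0,0.6]]' 25
python3 -m creep '[[0,-1,0,0,7,0,0.6],[0,-2.2,0,0,14,0,0.6],[0,-2.2,0,0,21,0,0.6],[0,-2.2,0,0,28,0,0.6],[0,-2.2,0,0,35,0,0.6],[0,-2.2,0,0,42,0,0.6],[0,-2.2,0,0,49,0,0.6],[0,-2.2,0,0,56,0,0.6],[0,-2.2,0,0,63,0,0.6],[0,-2.2,0,0,70,0,0.6],[0,-2.2,0,0,77,0,0.6],[0,-2.2,0,0,84,0,0.6]]'
python3 -m creep '[[0,0,0,0,6,0,0.6],[0,0,0,0,6,0,0.6],[0,0,0,0,6,0,0.6],[0,0,0,0,6,0,0.6]]'
python3 w.py; python3 -c "
from h import *
go(state()['position'],.1389)"
```

```text
clock: 44.32
position: [663.9, 123.5, 14.8]
orientation: [-1.569, -0.107, 0.111]
force: [0.3, 0.4, -0.4]
width: 0.5
clock: 44.9
position: [665.3, 123.6, 17.0]
orientation: [-1.568, -0.11, 0.108]
force: [-0.3, -0.6, 3.5]
width: 0.198
clock: 45.23
position: [664.5, 123.4, 16.0]
orientation: [-1.568, -0.109, 0.11]
force: [0.1, -0.6, 0.2]
width: 0.402
clock: 46.23
position: [664.6, 123.6, 38.1]
orientation: [-1.313, 1.032, -1.032]
force: [0.0, 0.5, -0.2]
width: 0.398
clock: 46.57
position: [664.7, 123.6, 38.2]
orientation: [-1.273, 1.104, -1.104]
force: [0.3, 0.9, 0.1]
width: 0.4
carton-frame TCP [162.1 288.7  38.2] F [0.3 0.9 0.1] w 0.4
shift [0.0, 0.0, 0.0] turn [0.0, 0.2, -0.0]
```

```bash

python3 -m creep '[[0,1,0,0,0,0,0.6],[0,2,0,0,0,0,0.6],[0,2.2,0,0,0,0,0.6],[0,2.2,0,0,0,0,0.6]]' 40
python3 -m creep '[[0,0,0,0,0,0,0.7],[0,0,0,0,0,0,0.75],[0,0,0,0,0,0,0.8],[0,0,0,0,0,0,0.85],[0,0,0,0,0,0,0.9],[0,0,0,0,0,0,0.9],[0,0,0,0,0,0,0.9]]' 40
python3 -m creep '[[0,-2,0,0,0,0,0.9],[0,-5,0,0,0,0,0.9],[0,-8,0,0,0,0,0.9],[0,-11,0,0,0,0,0.9],[0,-11,0,0,0,0,0.9],[0,-11,0,0,0,0,0.9]]' 40
python3 w.py -0.6 -3 120
```

```text
clock: 46.9
position: [663.6, 123.1, 14.5]
orientation: [-1.274, 1.108, -1.105]
force: [0.3, -0.1, 0.1]
width: 0.402
clock: 47.48
position: [665.1, 123.5, 16.7]
orientation: [-1.271, 1.106, -1.106]
force: [0.3, 0.2, 1.6]
width: 0.188
clock: 47.98
position: [666.0, 123.8, 128.5]
orientation: [-1.268, 1.104, -1.107]
force: [-0.0, -0.9, -1.4]
width: 0.188
carton-frame TCP [163.4 288.7 128.5] F [-0.  -0.9 -1.4] w 0.188
shift [29.16, 0.76, -16.41] turn [-0.2, 0.0, -0.0]
```

```bash

python3 -m creep '[[3,0,-1.6,0,0,0,0.9],[6,0,-3.3,0,0,0,0.9],[9,0,-5,0,0,0,0.9],[12,0,-6.7,0,0,0,0.9],[15,0,-8.4,0,0,0,0.9],[18,0,-10.1,0,0,0,0.9],[21,0,-11.8,0,0,0,0.9],[24,0,-13.5,0,0,0,0.9],[27,0,-15.2,0,0,0,0.9],[29.1,0,-16.4,0,0,0,0.9],[29.1,0,-16.4,0,0,0,0.9],[29.1,0,-16.4,0,0,0,0.9]]' 40 >/dev/null
python3 -m creep '[[0,2,0,0,0,0,0.9],[0,4,0,0,0,0,0.9],[0,5,0,0,0,0,0.9],[0,5,0,0,0,0,0.9],[0,5,0,0,0,0,0.9],[0,5,0,0,0,0,0.9]]' 40 >/dev/null
python3 w.py -0.6 -3 65
```

```text
carton-frame TCP [-1.  -2.3 76.8] F [ 1.1 -0.1 -0.5] w 0.19
shift [0.07, 1.18, 0.04] turn [-0.0, 0.1, 0.0]
```

```bash

python3 -m creep '[[0.07,0.4,0.04,0,0,0,0.9],[0.07,0.8,0.04,0,0,0,0.9],[0.07,1.2,0.04,0,0,0,0.9],[0.07,1.2,0.04,0,0,0,0.9],[0.07,1.2,0.04,0,0,0,0.9]]' 40 >/dev/null
python3 w.py -0.6 -3 65
for i in 1 2 3 4 5; do python3 -m creep '[[0,0.1,0,0,0,0,0.9],[0,0.2,0,0,0,0,0.9],[0,0.2,0,0,0,0,0.9],[0,0.2,0,0,0,0,0.9]]' 40 >/dev/null
python3 w.py;done
```

```text
carton-frame TCP [-1.5 -3.1 64.1] F [ 0.5 -0.4  0.1] w 0.192
shift [-0.01, -0.09, 0.09] turn [0.0, 0.0, -0.0]
carton-frame TCP [-1.3 -3.2 62.3] F [ 0.2  0.3 -0.4] w 0.184
carton-frame TCP [-1.4 -3.2 60.2] F [ 0.4 -0.7 -1.2] w 0.187
carton-frame TCP [-1.4 -3.2 58.2] F [-0.7  0.8 -1.1] w 0.19
carton-frame TCP [-1.4 -3.2 56.2] F [-0.8  0.2 -1.4] w 0.188
carton-frame TCP [-1.4 -3.2 54.2] F [-0.6  0.  -1. ] w 0.189
```

```bash

for i in 1 2; do python3 -m creep '[[0,0.05,0,0,0,0,0.9],[0,0.1,0,0,0,0,0.9],[0,0.1,0,0,0,0,0.9]]' 40 >/dev/null
python3 w.py;done
python3 -m creep '[[0,0,0,0,0,0,0.75],[0,0,0,0,0,0,0.65],[0,0,0,0,0,0,0.55],[0,0,0,0,0,0,0.5],[0,0,0,0,0,0,0.5],[0,-2,0,0,0,0,0.5],[0,-5,0,0,0,0,0.5],[0,-9,0,0,0,0,0.5],[0,-9,0,0,0,0,0.5],[0,-9,0,0,0,0,0.5]]' 40 >/dev/null
python3 w.py; python3 -c "
from h import *
go([670,242.5,70],.1389-np.pi/2)"
```

```text
carton-frame TCP [-1.3 -3.3 53.6] F [-0.5 -0.2  2.8] w 0.187
carton-frame TCP [-1.2 -3.3 53.5] F [-3.9  1.8 11.8] w 0.186
carton-frame TCP [  0.2  -3.9 144.5] F [-1.   0.9 -0.5] w 0.505
shift [-40.96, 7.48, 18.35] turn [-0.2, -90.0, 0.3]
```

Yellow lid seated (z as predicted). Green lid next.

```bash

python3 -m creep '[[-3.4,0,1.5,0,-7,0,0.5],[-6.8,0,3,0,-14,0,0.5],[-10.2,0,4.6,0,-21,0,0.5],[-13.6,0,6.1,0,-28,0,0.5],[-17,0,7.6,0,-35,0,0.5],[-20.4,0,9.1,0,-42,0,0.5],[-23.8,0,10.7,0,-49,0,0.5],[-27.2,0,12.2,0,-56,0,0.5],[-30.6,0,13.7,0,-63,0,0.5],[-34,0,15.2,0,-70,0,0.5],[-37.4,0,16.8,0,-77,0,0.5],[-40.9,2,18.3,0,-84,0,0.5]]' 25 >/dev/null
python3 -m creep '[[0,0,0,0,-6,0,0.5],[0,3,0,0,-6,0,0.5],[0,5,0,0,-6,0,0.5],[0,5,0,0,-6,0,0.5],[0,5,0,0,-6,0,0.5]]' 25 >/dev/null
python3 -c "
from h import *
for n in ('top','scene'): print([b for b in blobs(n,(100,150,250,290),20)])
go([670,242.5,15],.1389-np.pi/2)"
```

```text
[('green', [161, 170, 12, 16, 83], [167.1, 176.9]), ('green', [141, 259, 8, 7, 20], [144.2, 261.2]), ('green', [149, 260, 9, 9, 23], [153.0, 263.7]), ('green', [115, 264, 57, 26, 337], [142.1, 282.0]), ('green', [146, 269, 11, 8, 34], [151.4, 273.0]), ('blue', [114, 209, 3, 12, 27], [115.0, 214.6])]
[('red', [167, 178, 17, 12, 109], [174.6, 184.5]), ('green', [227, 167, 14, 5, 38], [233.6, 169.6]), ('blue', [189, 159, 14, 9, 62], [195.1, 164.2]), ('blue', [245, 210, 5, 8, 29], [247.6, 213.7])]
shift [0.22, 5.85, 0.09] turn [-0.0, 0.0, 0.0]
```

```bash

python3 -m creep '[[0.2,2,0.1,0,0,0,0.5],[0.2,4,0.1,0,0,0,0.5],[0.2,5.7,0.1,0,0,0,0.5],[0.2,5.7,0.1,0,0,0,0.5],[0.2,5.7,0.1,0,0,0,0.5]]' 25
python3 -m creep '[[0,0,0,0,0,0,0.6],[0,0,0,0,0,0,0.7],[0,0,0,0,0,0,0.75],[0,0,0,0,0,0,0.8],[0,0,0,0,0,0,0.85],[0,0,0,0,0,0,0.9],[0,0,0,0,0,0,0.9]]' 25
python3 -m creep '[[0,0,0,0,0,0,0.7],[0,0,0,0,0,0,0.6],[0,0,0,0,0,0,0.6],[0,0,0,0,0,0,0.6]]' 25
python3 -m creep '[[0,-1,0,0,7,0,0.6],[0,-2.2,0,0,14,0,0.6],[0,-2.2,0,0,21,0,0.6],[0,-2.2,0,0,28,0,0.6],[0,-2.2,0,0,35,0,0.6],[0,-2.2,0,0,42,0,0.6],[0,-2.2,0,0,49,0,0.6],[0,-2.2,0,0,56,0,0.6],[0,-2.2,0,0,63,0,0.6],[0,-2.2,0,0,70,0,0.6],[0,-2.2,0,0,77,0,0.6],[0,-2.2,0,0,84,0,0.6]]'
python3 -m creep '[[0,0,0,0,6,0,0.6],[0,0,0,0,6,0,0.6],[0,0,0,0,6,0,0.6],[0,0,0,0,6,0,0.6]]'
```

```text
clock: 54.83
position: [669.5, 242.5, 16.6]
orientation: [-1.568, -0.109, 0.109]
force: [-0.3, 0.1, -0.3]
width: 0.5
clock: 55.42
position: [670.2, 242.8, 17.6]
orientation: [-1.567, -0.111, 0.108]
force: [-1.3, -0.9, 5.4]
width: 0.197
clock: 55.75
position: [669.0, 242.4, 15.6]
orientation: [-1.568, -0.109, 0.11]
force: [0.0, -0.7, -0.9]
width: 0.397
clock: 56.75
position: [669.0, 242.6, 37.7]
orientation: [-1.313, 1.032, -1.032]
force: [0.4, -0.0, 0.4]
width: 0.402
clock: 57.08
position: [669.1, 242.6, 37.7]
orientation: [-1.273, 1.104, -1.104]
force: [0.6, 0.3, 0.3]
width: 0.398
```

```bash

python3 -m creep '[[0,1,0,0,0,0,0.6],[0,2,0,0,0,0,0.6],[0,2.1,0,0,0,0,0.6],[0,2.1,0,0,0,0,0.6]]' 40 >/dev/null
python3 -m creep '[[0,0,0,0,0,0,0.7],[0,0,0,0,0,0,0.75],[0,0,0,0,0,0,0.8],[0,0,0,0,0,0,0.85],[0,0,0,0,0,0,0.9],[0,0,0,0,0,0,0.9],[0,0,0,0,0,0,0.9]]' 40
python3 -m creep '[[0,-2,0,0,0,0,0.9],[0,-5,0,0,0,0,0.9],[0,-8,0,0,0,0,0.9],[0,-11,0,0,0,0,0.9],[0,-11,0,0,0,0,0.9],[0,-11,0,0,0,0,0.9]]' 40 >/dev/null
python3 w.py -1.3 -68.8 120
```

```text
clock: 58.0
position: [669.6, 242.5, 17.4]
orientation: [-1.271, 1.106, -1.106]
force: [0.1, -0.0, 1.2]
width: 0.188
carton-frame TCP [184.2 406.1 129.2] F [ 0.2  0.3 -1. ] w 0.19
shift [47.48, 0.79, -18.58] turn [-0.2, 0.0, -0.1]
```

```bash

python3 -m creep '[[3,0,-1.2,0,0,0,0.9],[6.2,0,-2.4,0,0,0,0.9],[9.4,0,-3.7,0,0,0,0.9],[12.6,0,-5,0,0,0,0.9],[15.8,0,-6.2,0,0,0,0.9],[19,0,-7.4,0,0,0,0.9],[22.2,0,-8.7,0,0,0,0.9],[25.4,0,-10,0,0,0,0.9],[28.6,0,-11.2,0,0,0,0.9],[31.8,0,-12.5,0,0,0,0.9],[31.8,0,-12.5,0,0,0,0.9],[31.8,0,-12.5,0,0,0,0.9]]' 40 >/dev/null
python3 -m creep '[[3,0,-1.2,0,0,0,0.9],[6,0,-2.4,0,0,0,0.9],[9,0,-3.6,0,0,0,0.9],[12,0,-4.8,0,0,0,0.9],[14.5,0,-5.7,0,0,0,0.9],[15.6,0,-6.1,0,0,0,0.9],[15.6,0,-6.1,0,0,0,0.9],[15.6,0,-6.1,0,0,0,0.9]]' 40 >/dev/null
python3 -m creep '[[0,2,0,0,0,0,0.9],[0,4,0,0,0,0,0.9],[0,5.5,0,0,0,0,0.9],[0,5.5,0,0,0,0,0.9],[0,5.5,0,0,0,0,0.9],[0,5.5,0,0,0,0,0.9]]' 40 >/dev/null
python3 w.py -1.3 -68.8 65
```

```text
carton-frame TCP [ -1.5 -67.1  72.5] F [ 0.  -0.2 -0.5] w 0.185
shift [0.17, 0.75, 0.02] turn [-0.1, 0.1, -0.0]
```

```bash

python3 -m creep '[[0.17,0.4,0.06,0,0,0,0.9],[0.17,0.8,0.06,0,0,0,0.9],[0.17,0.8,0.06,0,0,0,0.9],[0.17,0.8,0.06,0,0,0,0.9],[0.17,0.8,0.06,0,0,0,0.9]]' 40 >/dev/null
python3 w.py
for i in 1 2 3 4 ; do python3 -m creep '[[0,0.1,0,0,0,0,0.9],[0,0.2,0,0,0,0,0.9],[0,0.2,0,0,0,0,0.9],[0,0.2,0,0,0,0,0.9]]' 40 >/dev/null
python3 w.py;done
```

```text
carton-frame TCP [ -2.1 -70.1  64.1] F [ 0.1  0.3 -0.1] w 0.19
carton-frame TCP [ -2.2 -70.   61.9] F [ 0.4  0.2 -0.8] w 0.19
carton-frame TCP [ -2.2 -69.9  59.8] F [-0.1 -1.   0.2] w 0.187
carton-frame TCP [ -2.2 -69.9  57.8] F [-0.9 -0.6  0.2] w 0.191
carton-frame TCP [ -2.2 -69.9  55.8] F [ 0.7  0.1 -0.1] w 0.188
```

```bash

for i in 1 2 3; do python3 -m creep '[[0,0.05,0,0,0,0,0.9],[0,0.1,0,0,0,0,0.9],[0,0.1,0,0,0,0,0.9]]' 40 >/dev/null
python3 w.py;done
python3 -m creep '[[0,-0.05,0,0,0,0,0.75],[0,-0.05,0,0,0,0,0.65],[0,-0.05,0,0,0,0,0.55],[0,-0.05,0,0,0,0,0.5],[0,-0.05,0,0,0,0,0.5],[0,-2,0,0,0,0,0.5],[0,-5,0,0,0,0,0.5],[0,-9,0,0,0,0,0.5],[0,-9,0,0,0,0,0.5],[0,-9,0,0,0,0,0.5]]' 40 >/dev/null
python3 w.py; python3 -c "
from h import *
for n in ('top','scene'): print([b for b in blobs(n,(100,150,250,290),20)])
go([569.3,355,70],.1389-np.pi/2)"
```

```text
carton-frame TCP [ -2.2 -70.   54.8] F [-0.1  0.4 -0. ] w 0.189
carton-frame TCP [ -2.1 -70.   54.3] F [-0.9 -0.2  4. ] w 0.184
carton-frame TCP [ -2.1 -70.1  54.2] F [-3.8  1.   9.9] w 0.19
carton-frame TCP [ -0.7 -70.9 145.3] F [-0.6  0.2 -1. ] w 0.501
[('red', [159, 247, 21, 20, 301], [168.9, 256.5]), ('blue', [114, 204, 20, 19, 274], [123.3, 213.3])]
[('red', [167, 178, 17, 12, 106], [174.7, 184.7]), ('blue', [189, 159, 14, 9, 63], [195.1, 164.1]), ('blue', [246, 210, 4, 8, 22], [247.6, 213.3])]
shift [-60.04, 7.28, 10.25] turn [-0.0, -90.0, -0.0]
```

View pics/l2.png

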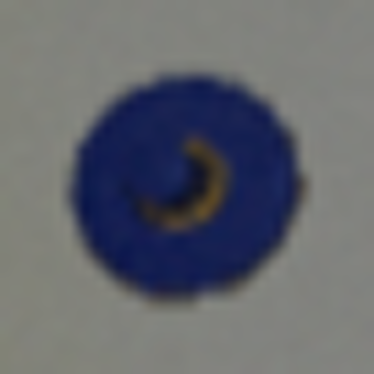

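```bash

python3 -m creep '[[-3.4,0,0.6,0,-7,0,0.5],[-6.8,0,1.2,0,-14,0,0.5],[-10.2,0,1.7,0,-21,0,0.5],[-13.6,0,2.3,0,-28,0,0.5],[-17,0,2.9,0,-35,0,0.5],[-20.4,0,3.5,0,-42,0,0.5],[-23.8,0,4.1,0,-49,0,0.5],[-27.2,0,4.7,0,-56,0,0.5],[-30.6,0,5.2,0,-63,0,0.5],[-34,0,5.8,0,-70,0,0.5],[-37.4,0,6.4,0,-77,0,0.5],[-37.4,0,6.4,0,-77,0,0.5]]' 25 >/dev/null
python3 -m creep '[[0,0,0,0,0,0,0.5],[0,0,0,0,0,0,0.5]]' >/dev/null
python3 -c "
from h import *
go([569.5,355.5,70],.1389-np.pi/2)"
```

```text
shift [-1.31, 7.12, 23.12] turn [0.1, -13.0, -0.1]
```

```bash

python3 -m creep '[[-0.2,0,3.5,0,-4,0,0.5],[-0.4,0,7,0,-8,0,0.5],[-0.6,0,10.5,0,-13,0,0.5],[-0.8,0,14,0,-13,0,0.5],[-1,1,17.5,0,-13,0,0.5],[-1.2,3,20.5,0,-13,0,0.5],[-1.3,5,23.1,0,-13,0,0.5],[-1.3,7.1,23.1,0,-13,0,0.5],[-1.3,7.1,23.1,0,-13,0,0.5],[-1.3,7.1,23.1,0,-13,0,0.5],[-1.3,7.1,23.1,0,-13,0,0.5]]' 25
python3 -c "
from h import *
go([569.5,355.5,16],.1389-np.pi/2)"
```

```text
clock: 66.18
position: [571.8, 353.7, 72.5]
orientation: [-1.569, -0.107, 0.106]
force: [0.0, -0.3, 1.4]
width: 0.506
shift [-0.21, 5.65, 0.22] turn [0.1, -0.2, 0.0]
```

```bash

python3 -m creep '[[-0.1,2,0.1,0,0,0,0.5],[-0.1,4,0.1,0,0,0,0.5],[-0.1,5.6,0.1,0,0,0,0.5],[-0.1,5.6,0.1,0,0,0,0.5],[-0.1,5.6,0.1,0,0,0,0.5]]' 25
python3 -m creep '[[0,0,0,0,0,0,0.6],[0,0,0,0,0,0,0.7],[0,0,0,0,0,0,0.75],[0,0,0,0,0,0,0.8],[0,0,0,0,0,0,0.85],[0,0,0,0,0,0,0.9],[0,0,0,0,0,0,0.9]]' 25
python3 -m creep '[[0,0,0,0,0,0,0.7],[0,0,0,0,0,0,0.6],[0,0,0,0,0,0,0.6],[0,0,0,0,0,0,0.6]]' 25
python3 -m creep '[[0,-1,0,0,7,0,0.6],[0,-2.2,0,0,14,0,0.6],[0,-2.2,0,0,21,0,0.6],[0,-2.2,0,0,28,0,0.6],[0,-2.2,0,0,35,0,0.6],[0,-2.2,0,0,42,0,0.6],[0,-2.2,0,0,49,0,0.6],[0,-2.2,0,0,56,0,0.6],[0,-2.2,0,0,63,0,0.6],[0,-2.2,0,0,70,0,0.6],[0,-2.2,0,0,77,0,0.6],[0,-2.2,0,0,84,0,0.6]]'
python3 -m creep '[[0,0,0,0,6,0,0.6],[0,0,0,0,6,0,0.6],[0,0,0,0,6,0,0.6],[0,0,0,0,6,0,0.6]]'
python3 -m creep '[[0,1,0,0,0,0,0.6],[0,2,0,0,0,0,0.6],[0,2.1,0,0,0,0,0.6],[0,2.1,0,0,0,0,0.6]]' 40 >/dev/null
python3 -m creep '[[0,0,0,0,0,0,0.7],[0,0,0,0,0,0,0.75],[0,0,0,0,0,0,0.8],[0,0,0,0,0,0,0.85],[0,0,0,0,0,0,0.9],[0,0,0,0,0,0,0.9],[0,0,0,0,0,0,0.9]]' 40
python3 -m creep '[[0,-2,0,0,0,0,0.9],[0,-5,0,0,0,0,0.9],[0,-8,0,0,0,0,0.9],[0,-11,0,0,0,0,0.9],[0,-11,0,0,0,0,0.9],[0,-11,0,0,0,0,0.9]]' 40 >/dev/null
python3 w.py 0.3 62.5 120
```

```text
clock: 66.6
position: [569.7, 355.9, 16.1]
orientation: [-1.569, -0.108, 0.108]
force: [-0.2, 0.2, 0.7]
width: 0.496
clock: 67.18
position: [570.0, 357.3, 17.2]
orientation: [-1.567, -0.111, 0.108]
force: [-0.4, -0.2, 6.5]
width: 0.196
clock: 67.52
position: [569.0, 357.0, 15.6]
orientation: [-1.568, -0.109, 0.11]
force: [0.3, -0.3, -0.3]
width: 0.397
clock: 68.52
position: [569.1, 357.1, 37.7]
orientation: [-1.313, 1.032, -1.032]
force: [0.4, 0.1, -0.1]
width: 0.401
clock: 68.85
position: [569.1, 357.1, 37.8]
orientation: [-1.273, 1.104, -1.104]
force: [-0.7, -0.5, -0.3]
width: 0.399
clock: 69.77
position: [569.6, 357.1, 17.3]
orientation: [-1.271, 1.106, -1.106]
force: [0.1, 0.4, 1.5]
width: 0.191
carton-frame TCP [100.9 533.6 128.9] F [-0.8  0.4 -0.6] w 0.188
shift [47.11, 0.76, -10.08] turn [-0.2, 0.0, -0.1]
```

```bash

python3 -c "
from h import *
b=get_image('top');a=get_image('scene')
cv2.imwrite('pics/m3.png',np.hstack([cv2.resize(b[170:250,265:365,::-1],(400,320),interpolation=cv2.INTER_CUBIC),cv2.resize(a[180:260,230:330,::-1],(400,320),interpolation=cv2.INTER_CUBIC)]))"
```

```text
(no output)
```

View pics/m3.png

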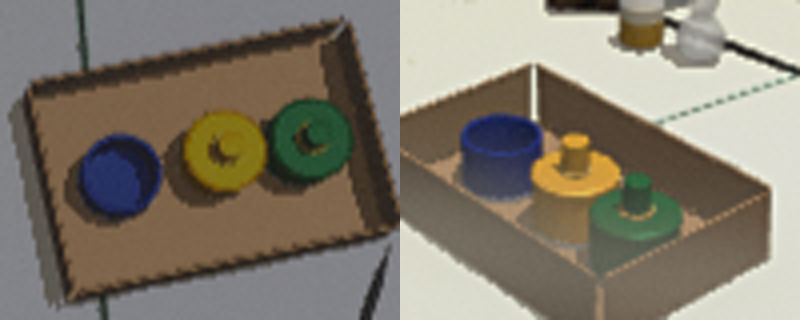

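Blue pot is unmoved (rim at x 79–162, y 134–218 in the left crop). The yellow and green lids look seated, though yellow now sits close to green. Now to place the blue lid.

```bash

python3 -m creep '[[3,0,-0.6,0,0,0,0.9],[6.2,0,-1.3,0,0,0,0.9],[9.4,0,-2,0,0,0,0.9],[12.6,0,-2.7,0,0,0,0.9],[15.8,0,-3.4,0,0,0,0.9],[19,0,-4.1,0,0,0,0.9],[22.2,0,-4.8,0,0,0,0.9],[25.4,0,-5.4,0,0,0,0.9],[28.6,0,-6.1,0,0,0,0.9],[31.8,0,-6.8,0,0,0,0.9],[31.8,0,-6.8,0,0,0,0.9],[31.8,0,-6.8,0,0,0,0.9]]' 40 >/dev/null
python3 -m creep '[[3,0,-0.6,0,0,0,0.9],[6,0,-1.3,0,0,0,0.9],[9,0,-2,0,0,0,0.9],[12,0,-2.6,0,0,0,0.9],[14.5,0,-3.1,0,0,0,0.9],[15.2,0,-3.3,0,0,0,0.9],[15.2,0,-3.3,0,0,0,0.9],[15.2,0,-3.3,0,0,0,0.9]]' 40 >/dev/null
python3 -m creep '[[0,2,0,0,0,0,0.9],[0,4,0,0,0,0,0.9],[0,5.5,0,0,0,0,0.9],[0,5.5,0,0,0,0,0.9],[0,5.5,0,0,0,0,0.9],[0,5.5,0,0,0,0,0.9]]' 40 >/dev/null
python3 w.py 0.3 62.5 65
```

```text
carton-frame TCP [ 0.  64.2 72.4] F [-1.1 -0.3 -0.3] w 0.186
shift [0.17, 0.74, 0.03] turn [-0.0, 0.1, -0.0]
```

```bash

python3 -m creep '[[0.05,0.4,0.08,0,0,0,0.9],[0.05,0.8,0.08,0,0,0,0.9],[0.05,0.8,0.08,0,0,0,0.9],[0.05,0.8,0.08,0,0,0,0.9],[0.05,0.8,0.08,0,0,0,0.9]]' 40 >/dev/null
python3 w.py
for i in 1 2 3 4 ; do python3 -m creep '[[0,0.1,0,0,0,0,0.9],[0,0.2,0,0,0,0,0.9],[0,0.2,0,0,0,0,0.9],[0,0.2,0,0,0,0,0.9]]' 40 >/dev/null
python3 w.py;done
```

```text
carton-frame TCP [-0.1 62.4 64.1] F [ 0.2  0.3 -0.5] w 0.188
carton-frame TCP [-0.2 62.5 61.9] F [-0.5 -0.2 -1.1] w 0.187
carton-frame TCP [-0.2 62.5 59.8] F [ 0.5 -0.3 -1.3] w 0.188
carton-frame TCP [-0.2 62.5 57.8] F [-0.2 -0.8  0.2] w 0.189
carton-frame TCP [-0.2 62.5 55.8] F [ 0.7  0.1 -0.4] w 0.19
```

```bash

for i in 1 2 3; do python3 -m creep '[[0,0.05,0,0,0,0,0.9],[0,0.1,0,0,0,0,0.9],[0,0.1,0,0,0,0,0.9]]' 40 >/dev/null
python3 w.py;done
python3 -m creep '[[0,-0.05,0,0,0,0,0.75],[0,-0.05,0,0,0,0,0.65],[0,-0.05,0,0,0,0,0.55],[0,-0.05,0,0,0,0,0.5],[0,-0.05,0,0,0,0,0.5],[0,-2,0,0,0,0,0.5],[0,-5,0,0,0,0,0.5],[0,-9,0,0,0,0,0.5],[0,-12,0,0,0,0,0.5],[0,-12,0,0,0,0,0.5]]' 40 >/dev/null
python3 -m creep '[[-4,0,0,0,0,0,0.5],[-8,0,0,0,0,0,0.5],[-12,0,0,0,0,0,0.5],[-16,0,0,0,0,0,0.5],[-20,0,0,0,0,0,0.5],[-24,0,0,0,0,0,0.5],[-28,0,0,0,0,0,0.5],[-32,0,0,0,0,0,0.5],[-32,0,0,0,0,0,0.5],[-32,0,0,0,0,0,0.5]]' 40
python3 -c "
from h import *
b=get_image('top');a=get_image('scene')
cv2.imwrite('pics/m4.png',np.hstack([cv2.resize(b[170:250,265:365,::-1],(400,320),interpolation=cv2.INTER_CUBIC),cv2.resize(a[180:260,230:330,::-1],(400,320),interpolation=cv2.INTER_CUBIC)]))
import h
h.HUE['green']=(55,95)
for n,i in(('top',b),('scene',a)):
  for bl in blobs(n,(255,160,385,260) if n=='top' else (230,180,330,280),15):print(n,bl)"
```

```text
carton-frame TCP [-0.2 62.5 54.9] F [-0.7 -0.7  0. ] w 0.19
carton-frame TCP [-0.  62.5 54.3] F [-1.   0.4  3.2] w 0.19
carton-frame TCP [-0.  62.5 54.2] F [-4.1  1.9 12.6] w 0.186
clock: 76.7
position: [489.9, 196.8, 172.3]
orientation: [-1.275, 1.102, -1.101]
force: [0.5, -0.7, 0.2]
width: 0.5
top ('yellow', [309, 197, 23, 23, 364], [320.6, 207.5])
top ('green', [333, 195, 20, 20, 262], [342.6, 204.1])
top ('blue', [285, 203, 21, 21, 292], [295.1, 213.0])
scene ('yellow', [285, 185, 11, 7, 59], [289.7, 188.3])
scene ('yellow', [263, 213, 22, 25, 299], [273.4, 223.4])
scene ('blue', [245, 204, 21, 18, 197], [255.4, 212.4])
```

View pics/m4.png

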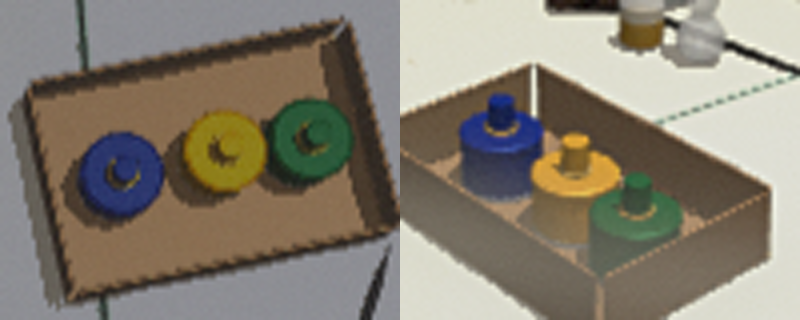

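Blue lid seated at 54.3 mm, as predicted. Yellow may have shifted a few mm, so I'm checking its seating against a projected model.

```bash

python3 -c "
from h import *
from w import q
a=get_image('scene');b=get_image('top')
def ov(im,n,x0,y0,w,hh,s,items):
  c=cv2.resize(im[y0:y0+hh,x0:x0+w,::-1],None,fx=s,fy=s,interpolation=cv2.INTER_CUBIC)
  for r,z,X in items:
    p=((proj(n,circ(r,z)+X)+B[n]+.5-[x0,y0])*s).astype(np.int32);cv2.polylines(c,[p],True,(255,255,255),1)
  return c
B={'top':np.array([-.4,1.1]),'scene':np.zeros(2)}
obs={'blue':(285,203,21,21),'yellow':(309,197,23,23),'green':(333,195,20,20)}
P_={}
for k,o in obs.items():
  o=bb(o)-np.tile(B['top'],2)
  r=least_squares(lambda v:bbox('top',np.r_[circ(29,38),circ(29,43)],[v[0],v[1],4])-o,[545,-185]);P_[k]=np.r_[r.x,4]
  d=r.x-q[:2];cc,ss=np.cos(q[2]),np.sin(q[2]);print(k,r.x.round(1),'carton',np.round([cc*d[0]+ss*d[1],-ss*d[0]+cc*d[1]],1),r.fun.round(1))
  B['scene']=np.array([.6,1.0])
it=[]
for X in P_.values(): it+=[(29,43,X),(28,2,X)]
cv2.imwrite('pics/o.png',np.hstack([ov(b,'top',280,188,78,44,5,it),ov(a,'scene',240,198,70,44,5,it)]))
"
```

```text
blue [ 536.7 -123.4] carton [ 1.2 61.8] [-0.2 -0.1  0.2  0.1]
yellow [ 546.5 -192.9] carton [ 1.2 -8.4] [ 0.8  1.  -0.8 -0.9]
green [ 552.6 -255.5] carton [ -1.4 -71.3] [-0.7 -0.5  0.7  0.5]
```

View pics/o.png

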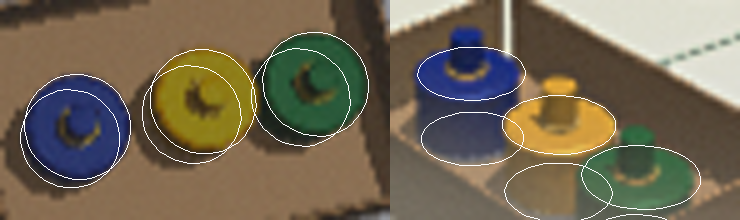

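The projected lid-disc and pot-foot outlines match all three pots. Yellow moved a few mm as a unit with its lid and is still seated, well inside the limits. Handing in.

```bash
python3 -c "
from bench import *
print(sign_off(),state()['clock'])"
```

```text
the job is handed in; nothing more can be done
the job is handed in; nothing more can be done
```

I folded up all four walls and packed the three pots present (blue, yellow and green) in a row inside the carton, each under its own colour's lid. I then handed the job in at about 77 s. The red lid was a spare and stayed where it was.

- **Walls:** each one was pushed until the contact force rose at its stop, and the last pictures show all four standing upright.
- **Lids:** each lid met the seated height within about 0.2 mm. The projected outlines of the lid discs and pot feet match the final images for all three pots.
- **Positions:** in the carton's frame the pots measured about (1, 62), (1, -8) and (-1, -71) mm for blue, yellow and green. All are inside the limits of 52 mm and 92 mm.
- **Grip and bystanders:** grips were commanded at 40 N or less, and the dropper bottle and flask appear undisturbed in the last pictures.

**One disagreement:** the yellow pot, with its lid on, ended about 5 mm from where I set it, close to the green one. Its lid still measures as seated, and I don't know what moved it.

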